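# Clamp a cold chisel in the grinding jig with its eccentric

### The arm

A 7-joint arm with a two-finger parallel gripper is mounted at the origin on the work surface. World frame = base frame: x ahead of the robot, y to its left, z up, the work surface at z = 0. Lengths are in m, angles in rad, forces in N, time in s.
With the tool pointing down it reaches from about 0.4 to 0.75 m from the base axis. Payload 19.5 kg.
Tool frame: the origin (TCP) lies at the very end of the fingers, on their centre line; the grasp point (between the pads) lies 19 mm behind it; z points along the fingers, y is the direction in which the jaws open and shut (so a half turn about z gives the same grasp; the last joint's range is limited). The gripper opens to 85 mm and grips with 20 to 120 N. Pads are 22 mm wide; open, the fingers measure 114 mm over their backs; the gripper's body (76 mm by 85 mm) begins 54 mm behind the grasp point. The pads swing forward as they close: fully open they stand 13 mm farther back than shut.
Start: joints at [-1.182, 0.707, -0.028, 1.485, 0.022, 0.951, -0.075], TCP at [0.24, 0.522, 0.231] pointing down, gripper open.
Joint ranges: [-2.71, 2.71], [-0.32, 2.16], [-1.57, 1.52], [0, 2.45], [-1.46, 4.6], [0, 2.02], [-2.83, 2.83]. Speed limits (rad/s): [1.89, 1.89, 2.57, 2.57, 3.01, 3.01, 3.01].

### API

Orientations are given as a rotation vector (axis times angle).
In Python, from plant import r gives the robot as it stands.
- The arm moves only by the shell command python3 -m inch 'ROWS' [OPENING]. ROWS is JSON, a list of rows, each a list of 4 numbers: the shift along the tool's x, y, z in cm, then the turn about the tool's z in rad. In form: [[tx, ty, tz, spin], ...]. A call has 1 to 5 rows; each row is the pose to reach, as a shift and turn from the pose measured when the call began, along the tool's axes at that moment; what a row does not reach only later rows make up. A row lasts 1/10 s, in which the tool goes at most 50 mm and 8.59 degrees, less where a joint would pass 70% of its speed; a pose out of reach is approached as far as the arm can. A call with a gripper value outside its range is refused whole. OPENING is the finger opening in cm, from 0 to 8.54, set as the call begins (- or left out, the last holds). The fingers move at their own pace and stop on an object; the grip force is fixed at half the most. Time passes only in rows, so rows that repeat a pose let the fingers close. It gives the time, the measured TCP pose, the force and the opening at its end, in the units of the state.
- r.observe(): the state, without advancing time (a new reading comes with each control period).
- r.get_image(name): name is "scene" or "top" or "wrist"; returns a dict with "pixels" (480x640x3 uint8, blue, green, red), "camera_matrix" (3x3 intrinsics, pixels), "R" (3x3) and "t" (3): a world point X has camera coordinates R X + t; the wrist camera has in their place "tool_from_camera" (4x4, takes a point from camera to tool coordinates, whose origin is the TCP and whose axes are the flange's). Camera axes: x right, y down, z forward; pixel columns grow to the right and rows downward; lengths in m; the calibration is good to about 2 mm. The wrist camera is an equidistant fisheye: a pixel r from the principal point sees the ray r / f radians off the axis. A picture is of the moment at which its call begins: read the wrist's pose just before it. There is no depth.
- r.hand_in(): hands the job in, once; it reports no verdict.
The state is a dict: "time_s": time; "joints": joint angles; "joint_velocities": joint speeds; "effort": joint torques, N m; "ee_pos": TCP position; "eef_rot": TCP orientation; "contact_force": force on the tool from outside, world axes, zero at the start; "wrist_torque": the same for the moment, N m; "width": opening from 0.0 (shut) to 1.0 (fully open).
Only numpy, scipy, OpenCV 4.12 (cv2) and the standard library are available. Lean on these libraries where they do the work, as an engineer would, in place of code of your own. Each camera call takes 0.05 s, during which the arm holds its last target.

### The job

Put the cold chisel into the grinding jig ready for sharpening: flat on the plate, struck head right up against the end stop, side along the two side rests and cutting tip out over the open edge. Then swing the eccentric's handle until its lobe bears on the chisel and nips it tight with about 7 newtons on the handle knob - less leaves it loose, much more bruises the chisel - and let go. Leave the other things on the bench where they are.

Things in the scene. Friction and masses are not known exactly. Their poses are not given: they have to be found in the camera images.
- chisel: Cold chisel lying on the bench: forged steel bar 180 long, 22 wide, 18 high, about 0.5 kg; blue shank, bright flat struck head at one end, bright wedge tip tapering over the last 55 mm at the other. Origin under its middle (90 mm from either end) on the underside; x along the bar to the tip, z up. It balances about 80 mm from the head.
- chisel_head (a point): Centre of the chisel's flat struck end face (90 mm behind its origin, 9 mm above its underside).
- chisel_tip (a point): Middle of the chisel's cutting edge (90 mm ahead of its origin, 9 mm above its underside).
- jig: Grinding jig screwed to the bench: grey steel plate 15 thick. Origin: corner of the nest, at bench level (plate top at z = 15 mm). x points from the end stop to the open edge, y towards the side rests. Plate spans x -20 to 125, y -100 to 25. A seated chisel has its head face at x = 0, its sides at y = -22 and 0, its tip at x = 180. On the plate nothing stands between x = 80 and 125 but screw heads.
- end_stop (a point): End stop of the jig: steel block 14 x 18, 12 high above the plate; this point is the middle of its face (jig x = 0, y = -11, 6 mm above the plate). The chisel's head goes against it.
- side_rests (a point): Side rests of the jig: two steel blocks 16 x 16, 12 high above the plate, faces at jig y = 0, centred at jig x = 16 and x = 68. This point is midway between their faces, 6 mm above the plate. The chisel's side goes against both.
- clamp: Foot and pivot of the eccentric clamp on the jig's plate. Origin: on the vertical pivot axis at plate level; axes as the jig's. It stands near jig x = 42, y = -48, bolted a millimetre or so nearer or farther each time. It carries a brass-coloured disc, about 50 in diameter, about 5 mm off centre, and the handle. With the joint below 0.3 the disc leaves at least 4 mm of play beside a seated chisel.
- eccentric (a joint): Angle of the eccentric, rad. 0 = open; grows to 2.2 as the handle swings counter-clockwise seen from above, bringing the lobe onto the chisel (and dragging that towards the end stop). It bites between 1.1 and 1.8, depending on the foot. It stays where left. Free swing takes about 2.5 N at the knob; once it bears, the force rises steeply, about 2 N per mm of knob travel.
- handle_knob (a point): Middle of the upright red handle knob: round post 18 in diameter, 36 high (18 above and below this point; the flat steel arm lies under it), 80 mm from the pivot axis, 60 mm above the bench, fixed to the arm. At joint 0 it lies in direction -2.75 rad from the jig's x axis about the pivot, counter-clockwise positive.
- hammer: Bystander: hammer lying on the bench. Leave alone.
- disc: Bystander: grinding disc of 115 mm diameter, 6 thick, lying on the bench. Leave alone.
- tin: Bystander: open tin cup 72 mm wide, 85 high. Leave alone.
- spanner: Bystander: spanner lying on the bench. Leave alone.
There are look-alikes about, which are no part of the job. What is meant by the chisel is not green or orange, and is the larger of those in its own colour.

How it is judged:
By the outcome, as a careful person would: the job done as asked, in the order asked, and still so for the second after the job is handed in, with the robot touching nothing.
It also fails if it takes over 64 s, if anything falls off the work surface, if the arm or the gripper's body presses on something with over 40 N, if the wrist force passes 120 N, or if a joint passes its speed limit or range.

## Working session

There is one attempt and no reset: what is moved stays moved. The work goes in short steps, Python scripts to look and compute and a shell command to move; the robot and the scene stay as the last step left them, time stands still between calls to the robot, and variables do not carry over. Pictures are saved under pics/ and viewed, and the job is handed in when it is done.

```bash
ls; mkdir -p pics; python3 - <<'E'
from plant import r
import cv2
s=r.observe(); print(s)
for n in("scene","top","wrist"):
    d=r.get_image(n); cv2.imwrite(f"pics/{n}0.png",d["pixels"])
    print(n,{k:v for k,v in d.items() if k!="pixels"})
E
```

```text
pics
{'time_s': 0.0, 'joints': array([-1.18172346,  0.70709194, -0.02759572,  1.48499854,  0.02200332,
        0.95091612, -0.07549883]), 'joint_velocities': array([-0.0001301 ,  0.00055175,  0.0005502 ,  0.00040046, -0.00157408,
        0.00068148,  0.00043198]), 'effort': array([ 1.26304192e-03, -8.83225465e+01,  1.23503219e+00, -2.36165106e+01,
        1.69312645e-02,  6.68333538e-03,  1.46874402e-05]), 'ee_pos': array([0.24000363, 0.5222196 , 0.23083412]), 'eef_rot': array([-6.71416938e-01, -3.06881677e+00,  1.72113295e-03]), 'contact_force': array([-0.87654524, -0.04511448, -0.83238164]), 'wrist_torque': array([-0.00459964, -0.01855716,  0.00614723]), 'width': 1.0025544602064143}
scene {'camera_matrix': array([[515.92187914,   0.        , 321.33534717],
       [  0.        , 515.92187914, 231.89796244],
       [  0.        ,   0.        ,   1.        ]]), 'R': array([[-0.59321744,  0.80499931, -0.00831769],
       [ 0.68807011,  0.50163267, -0.52433213],
       [-0.41791458, -0.31676612, -0.85147321]]), 't': array([ 0.36360872, -0.33780817,  1.21092062])}
top {'camera_matrix': a
[... 198 characters left out ...]
486544],
       [-0.98874641,  0.00320194, -0.14956696],
       [ 0.14950059, -0.01551877, -0.98863984]]), 't': array([-0.04973601,  0.59062235,  1.25295728])}
wrist {'camera_matrix': array([[371.64829954,   0.        , 323.77349115],
       [  0.        , 371.64829954, 246.7830421 ],
       [  0.        ,   0.        ,   1.        ]]), 'tool_from_camera': array([[-2.56027035e-04, -9.62124827e-01, -2.72609156e-01,
         6.90050825e-02],
       [ 9.99999885e-01, -1.35591869e-04, -4.60625404e-04,
         3.43815497e-04],
       [ 4.06215552e-04, -2.72609242e-01,  9.62124751e-01,
        -1.42438048e-01],
       [ 0.00000000e+00,  0.00000000e+00,  0.00000000e+00,
         1.00000000e+00]])}
```

View pics/scene0.png

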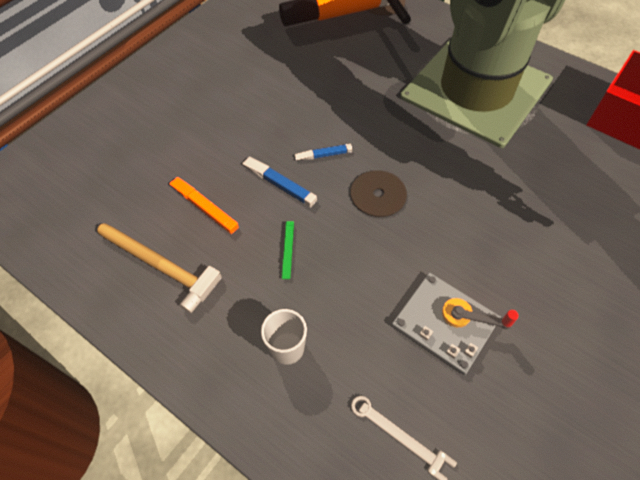

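View pics/top0.png

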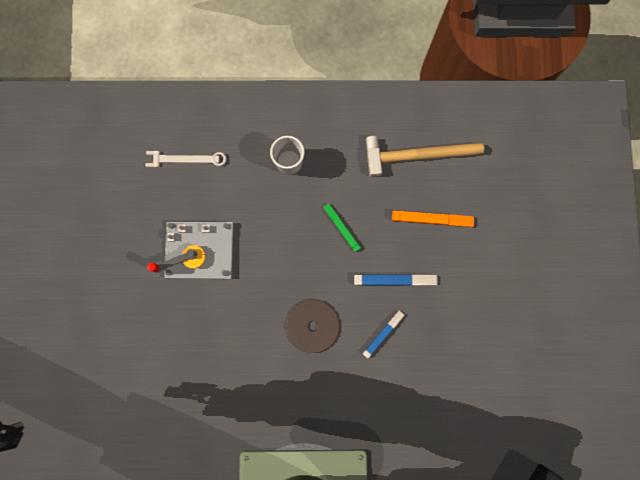

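View pics/wrist0.png

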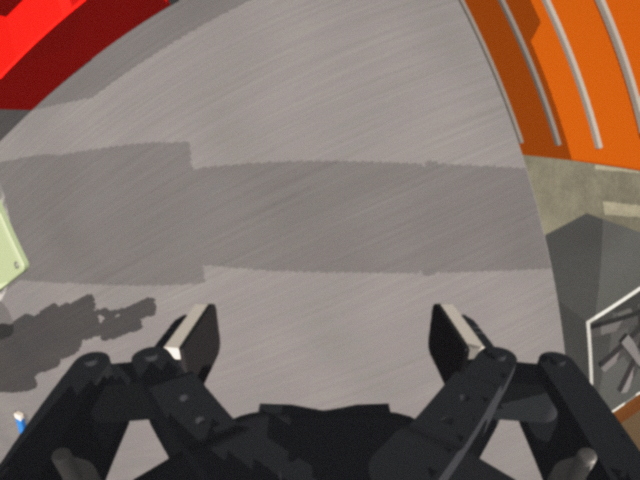

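Candidates (top view): large blue-shank bar at (396,280), small blue one at (385,335), green at (342,228), orange at (433,218). The large blue one fits, since it is neither green nor orange and is the larger of the blues. I'll confirm it in an enlarged crop.

```bash
cat > h.py <<'E'
import numpy as np, cv2
from scipy.spatial.transform import Rotation as Ro
def ray(d,uv,pose=None):
    K=d["camera_matrix"]; u=np.array([(uv[0]-K[0,2])/K[0,0],(uv[1]-K[1,2])/K[1,1]])
    if "R" in d:
        R=d["R"]; return -R.T@d["t"], R.T@np.array([u[0],u[1],1.])
    th=np.hypot(*u); v=np.array([*(np.sin(th)*u/max(th,1e-9)),np.cos(th)])
    T=d["tool_from_camera"]; p,rot=pose; M=Ro.from_rotvec(rot).as_matrix()
    return p+M@T[:3,3], M@T[:3,:3]@v
def onz(d,uv,z,pose=None):
    o,v=ray(d,uv,pose); return o+v*(z-o[2])/v[2]
def proj(d,X,pose=None):
    K=d["camera_matrix"]
    if "R" in d: c=d["R"]@X+d["t"]; return K[0,0]*c[:2]/c[2]+K[:2,2]
    T=d["tool_from_camera"]; p,rot=pose; M=Ro.from_rotvec(rot).as_matrix()
    c=T[:3,:3].T@(M.T@(np.asarray(X)-p)-T[:3,3]); th=np.arctan2(np.hypot(c[0],c[1]),c[2])
    return K[0,0]*th*c[:2]/np.hypot(c[0],c[1])+K[:2,2]
def blobs(m,amin=20):
    n,l,s,c=cv2.connectedComponentsWithStats(m.astype(np.uint8))
    return [(c[i],s[i,4],s[i,:4],l==i) for i in range(1,n) if s[i,4]>=amin]
def shift(s,target,ydir):
    """tool shift cm and spin to world target with tool-y axis along ydir angle (mod pi), plus tilt"""
    M=Ro.from_rotvec(s["eef_rot"]).as_matrix()
    t=M.T@(np.asarray(target)-s["ee_pos"])*100
    cur=np.arctan2(M[1,1],M[0,1]); dz=(ydir-cur+np.pi/2)%np.pi-np.pi/2
    return np.round(t,2), "spin",round(-dz,3),"cur_y",round(cur,3),"tilt",np.round(M[:2,2],4)
E
python3 - <<'E'
from plant import r
from h import *
t=cv2.imread("pics/top0.png"); sc=cv2.imread("pics/scene0.png")
a=cv2.resize(t[260:365,340:450],None,fx=4,fy=4,interpolation=cv2.INTER_CUBIC)
b=cv2.resize(t[210:290,110:250],None,fx=4,fy=4,interpolation=cv2.INTER_CUBIC)
im=np.zeros((a.shape[0]+0,0,3)); 
cv2.imwrite("pics/c1.png",a); cv2.imwrite("pics/c2.png",b)
cv2.imwrite("pics/c3.png",cv2.resize(sc[265:380,385:525],None,fx=4,fy=4,interpolation=cv2.INTER_CUBIC))
E
```

```text
(no output)
```

View pics/c1.png

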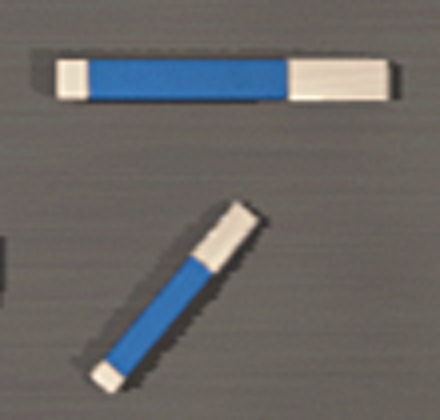

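View pics/c2.png

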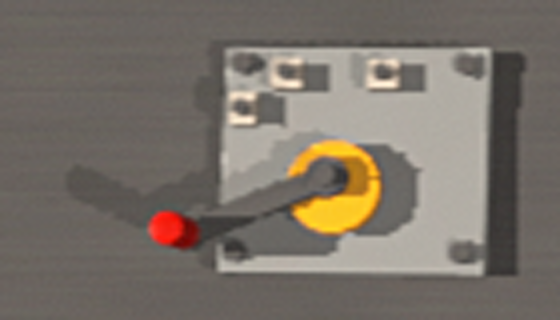

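View pics/c3.png

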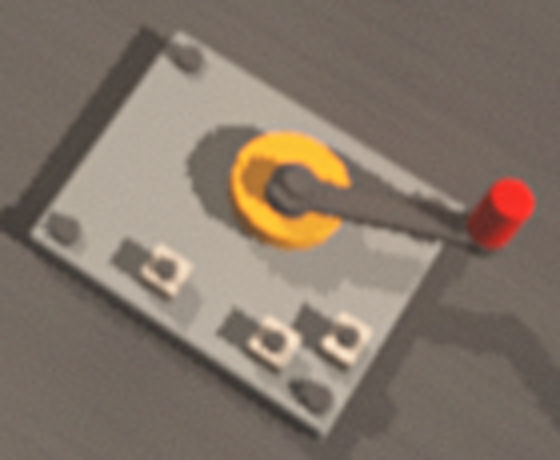

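The crop confirms it: the large blue chisel has its short bright head at the left (355,280) and its long bright tip at the right (437,280). The jig's end stop is at top pixel (170,237) and its side rests at (182,228) and (206,228), so jig x runs to image right. Next I'll measure the poses.

```bash
python3 - <<'E'
from plant import r
from h import *
d=r.get_image("top"); t=d["pixels"]; hsv=cv2.cvtColor(t,cv2.COLOR_BGR2HSV)
e=r.get_image("scene"); hs2=cv2.cvtColor(e["pixels"],cv2.COLOR_BGR2HSV)
def f(m,cam,z,n):
    for c,a,b,mm in sorted(blobs(m,12),key=lambda q:-q[1])[:4]:
        cnt=np.argwhere(mm)[:,::-1].astype(np.float32)
        rect=cv2.minAreaRect(cnt); print(n,np.round(c,1),a,b,np.round(onz(cam,c,z),4)); 
        if n!="white": print("   corners",[np.round(onz(cam,p,z)[:2],4).tolist() for p in cv2.boxPoints(rect)])
blue=lambda h:(h[...,0]>95)&(h[...,0]<125)&(h[...,1]>110)&(h[...,2]>60)
f(blue(hsv),d,.018,"blue top"); f(blue(hs2),e,.018,"blue scene")
red=lambda h:((h[...,0]<5)|(h[...,0]>175))&(h[...,1]>180)&(h[...,2]>120)
f(red(hsv),d,.06,"red"); 
yel=lambda h:(h[...,0]>15)&(h[...,0]<32)&(h[...,1]>180)&(h[...,2]>120)
f(yel(hsv),d,.03,"yel")
g=np.zeros(hsv.shape[:2],bool); g[210:290,155:245]=1
f(g&(hsv[...,1]<40)&(hsv[...,2]>120),d,.015,"plate")
wh=(hsv[...,2]>180)&(hsv[...,1]<60)
ww=wh.copy(); ww[:,:340]=0; ww[:255]=0
f(ww,d,.018,"white")
wr=(hsv[...,2]>195)&(hsv[...,1]<70)&g
f(wr,d,.027,"rests")
E
```

```text
blue top [386.5 279.5] 486 [362 275  50  10] [ 0.4891 -0.1832  0.018 ]
   corners [[0.4796, -0.1299], [0.4991, -0.1302], [0.4986, -0.2366], [0.4791, -0.2361]]
blue top [379.2 338.6] 251 [366 324  27  30] [ 0.3631 -0.165   0.018 ]
   corners [[0.3415, -0.1356], [0.3949, -0.1824], [0.3846, -0.1945], [0.3314, -0.1477]]
blue scene [286.1 183.8] 506 [264 168  45  34] [ 0.4923 -0.1775  0.018 ]
   corners [[0.5058, -0.2296], [0.4784, -0.2358], [0.4806, -0.1284], [0.5071, -0.1237]]
blue scene [329.5 150.9] 270 [313 145  34  13] [ 0.3702 -0.1572  0.018 ]
   corners [[0.3882, -0.188], [0.3355, -0.1411], [0.3522, -0.1259], [0.4042, -0.1724]]
red [151.5 266.4] 59 [148 263   8   8] [0.5156 0.3132 0.06  ]
   corners [[0.5229, 0.3209], [0.5228, 0.3063], [0.5081, 0.3058], [0.5082, 0.3203]]
yel [423.7 217.1] 407 [400 211  48  13] [ 0.624 -0.266  0.03 ]
   corners [[0.6186, -0.2126], [0.6381, -0.2144], [0.6299, -0.3185], [0.6105, -0.3164]]
yel [194.9 257.4] 280 [183 246  22  22] [0.5376 0.2294 0.03  ]
   corners [[0.5623, 0.2556], [0.5621, 0.2105], [0.5168, 0.2094], [0.517, 0.2543]]
yel [460.8 220.4] 
[... 592 characters left out ...]
8 [354 275   8  10] [ 0.4896 -0.1203  0.018 ]
white [366.4 353.9] 36 [363 351   8   7] [ 0.3313 -0.1372  0.018 ]
rests [180.5 230.2] 17 [178 228   7   4] [0.5973 0.2626 0.027 ]
   corners [[0.602, 0.2682], [0.602, 0.2553], [0.5954, 0.2551], [0.5955, 0.268]]
rests [204.5 230.2] 17 [202 228   7   4] [0.5971 0.2108 0.027 ]
   corners [[0.6019, 0.2164], [0.6018, 0.2034], [0.5953, 0.2032], [0.5953, 0.2162]]
rests [169.7 239.3] 16 [167 238   7   3] [0.5774 0.2854 0.027 ]
   corners [[0.5802, 0.2913], [0.5802, 0.2783], [0.5758, 0.2782], [0.5759, 0.2911]]
rests [170.  233.5] 14 [167 233   7   2] [0.5901 0.2851 0.027 ]
   corners [[0.5912, 0.2916], [0.5911, 0.2787], [0.5889, 0.2786], [0.589, 0.2915]]
```

```bash
python3 - <<'E'
from plant import r
from h import *
s=r.observe()
print(shift(s,[.45,.23,.23],-.006)); print(shift(s,[.489,-.2125,.15],-.006))
E
```

```text
(array([-31.28, -17.8 ,   0.12]), 'spin', np.float64(1.146), 'cur_y', np.float64(1.14), 'tilt', array([-0.0002, -0.0005]))
(array([-53.31, -56.37,   8.14]), 'spin', np.float64(1.146), 'cur_y', np.float64(1.14), 'tilt', array([-0.0002, -0.0005]))
```

```bash
python3 -m inch '[[-31.3,-17.8,0.1,1.15],[-31.3,-17.8,0.1,1.15],[-31.3,-17.8,0.1,1.15],[-31.3,-17.8,0.1,1.15],[-31.3,-17.8,0.1,1.15]]'; python3 - <<'E'
from plant import r
from h import *
s=r.observe()
print(s['joints'],shift(s,[.45,.23,.23],-.006)); print(shift(s,[.489,-.2125,.15],-.006))
E
```

```text
time_s: 0.75
ee_pos: [0.3867, 0.3176, 0.2307]
eef_rot: [1.757, 2.604, 0.0]
contact_force: [0.2, 1.3, -0.8]
width: 1.001
[-0.84063439  0.60442918  0.15692244  1.75535287 -0.12490582  0.79142755
 -0.23917252] (array([-10.5 ,   2.58,   0.07]), 'spin', np.float64(0.39), 'cur_y', np.float64(0.384), 'tilt', array([ 0.0002, -0.0001]))
(array([-52.98, -10.38,   8.07]), 'spin', np.float64(0.39), 'cur_y', np.float64(0.384), 'tilt', array([ 0.0002, -0.0001]))
```

```bash
python3 -m inch '[[-10.5,2.6,0.1,0.39],[-10.5,2.6,0.1,0.39],[-10.5,2.6,0.1,0.39],[-10.5,2.6,0.1,0.39]]'; python3 - <<'E'
from plant import r
from h import *
s=r.observe()
d=r.get_image("wrist"); cv2.imwrite("pics/w1.png",d["pixels"])
print(s['joints'],shift(s,[.489,-.2125,.15],-.006))
E
```

```text
time_s: 1.15
ee_pos: [0.4511, 0.2284, 0.2296]
eef_rot: [2.234, 2.208, -0.0]
contact_force: [-0.7, 0.5, -0.4]
width: 0.998
[-0.67667794  0.6217538   0.25804229  1.74124129 -0.20647411  0.80506894
 -0.33269346] (array([-44.04,   4.29,   8.  ]), 'spin', np.float64(-0.005), 'cur_y', np.float64(-0.011), 'tilt', array([ 0.0005, -0.0007]))
```

View pics/w1.png

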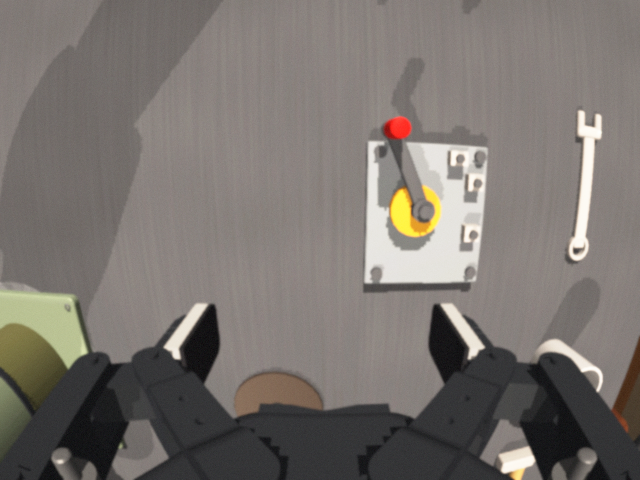

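```bash
python3 -m inch '[[-44,4.3,8,0],[-44,4.3,8,0],[-44,4.3,8,0],[-44,4.3,8,0],[-44,4.3,8,0]]' && python3 -m inch '[[-19.5,1.8,4,0],[-19.5,1.8,4,0],[-19.5,1.8,4,0],[-19.5,1.8,4,0],[-19.5,1.8,4,0]]'; python3 - <<'E'
from plant import r
from h import *
s=r.observe()
d=r.get_image("wrist"); cv2.imwrite("pics/w2.png",d["pixels"])
print(s['joints'],shift(s,[.489,-.2125,.15],-.006))
p=(s["ee_pos"],s["eef_rot"])
h=cv2.cvtColor(d["pixels"],cv2.COLOR_BGR2HSV)
m=(h[...,0]>95)&(h[...,0]<125)&(h[...,1]>110)&(h[...,2]>60)
for c,a,b,mm in blobs(m,100):
    w=np.array([onz(d,q,.018,p)[:2] for q in np.argwhere(mm)[:,::-1]]).astype(np.float32)
    rc=cv2.minAreaRect(w*1000); print(np.round(c),a,rc)
E
```

```text
time_s: 1.7
ee_pos: [0.4727, -0.0152, 0.1849]
eef_rot: [-2.221, -2.221, -0.001]
contact_force: [1.9, 0.3, 0.9]
width: 0.999
time_s: 2.2
ee_pos: [0.4899, -0.2153, 0.1436]
eef_rot: [2.224, 2.218, -0.002]
contact_force: [0.7, 1.3, -0.5]
width: 0.999
[ 0.3008801   0.77490065  0.09858231  1.74068733 -0.11426995  0.63188215
  0.46093454] (array([ 0.28, -0.09, -0.64]), 'spin', np.float64(0.003), 'cur_y', np.float64(-0.003), 'tilt', array([-0.0009, -0.0013]))
[321. 189.] 4189 ((487.9669189453125, -180.6306915283203), (105.40779876708984, 21.444862365722656), 89.64696502685547)
[162. 173.] 1801 ((365.39898681640625, -161.9910430908203), (17.504554748535156, 70.82875061035156), 48.41326141357422)
```

View pics/w2.png

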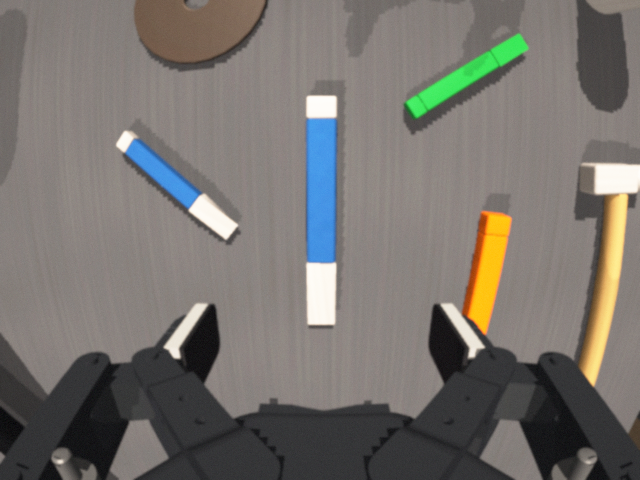

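```bash
python3 -m inch '[[0.6,-0.2,5,0],[0.6,-0.2,10,0],[0.6,-0.2,13,0],[0.6,-0.2,13.9,0],[0.6,-0.2,13.9,0]]' && python3 -m inch '[[0,0,0,0],[0,0,0,0],[0,0,0,0],[0,0,0,0],[0,0,0,0]]' 1.0; python3 -m inch '[[0,0,0,0],[0,0,0,0],[0,0,0,0]]'
```

```text
time_s: 2.75
ee_pos: [0.4885, -0.2042, 0.0049]
eef_rot: [-2.217, -2.223, -0.0]
contact_force: [-0.3, 0.2, 1.5]
width: 0.996
time_s: 3.25
ee_pos: [0.4887, -0.2043, 0.0057]
eef_rot: [-2.217, -2.223, -0.001]
contact_force: [-0.8, 1.1, 11.6]
width: 0.237
time_s: 3.55
ee_pos: [0.4887, -0.2043, 0.0057]
eef_rot: [-2.217, -2.223, -0.001]
contact_force: [-0.0, 0.2, 1.8]
width: 0.236
```

```bash
python3 -m inch '[[0,0,-5,0],[0,0,-10,0],[0,0,-13,0],[0,0,-14.5,0],[0,0,-14.5,0]]'; python3 - <<'E'
from plant import r
from h import *
s=r.observe()
d=r.get_image("wrist"); cv2.imwrite("pics/w3.png",d["pixels"])
print(shift(s,[.5796,.1718,.12],-.033))
E
```

```text
time_s: 4.05
ee_pos: [0.4894, -0.2048, 0.1522]
eef_rot: [2.218, 2.224, 0.003]
contact_force: [0.4, -0.7, -5.1]
width: 0.24
(array([37.63,  9.12,  3.26]), 'spin', np.float64(0.036), 'cur_y', np.float64(0.003), 'tilt', array([0.0018, 0.0006]))
```

View pics/w3.png

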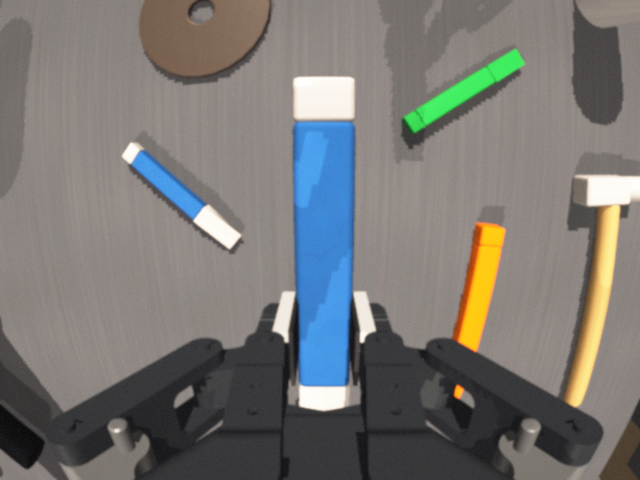

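The chisel is held straight in the grip, head forward at (324,98), and the force reading shows its weight. Moving over the jig.

```bash
python3 -m inch '[[37.6,9.1,1,0.036],[37.6,9.1,1,0.036],[37.6,9.1,1,0.036],[37.6,9.1,1,0.036],[37.6,9.1,1,0.036]]'; python3 -m inch '[[16,3,1.5,0.03],[16,3,1.5,0.03],[16,3,1.5,0.03],[16,3,1.5,0.03],[16,3,1.5,0.03]]'; python3 -m inch '[[0,0,0,0],[0,0,0,0]]'; python3 - <<'E'
from plant import r
from h import *
s=r.observe()
print(shift(s,[.5796,.1718,.12],-.033))
E
```

```text
time_s: 4.6
ee_pos: [0.5465, 0.0405, 0.1429]
eef_rot: [-2.257, -2.183, 0.002]
contact_force: [1.6, -0.8, -4.4]
width: 0.239
time_s: 5.1
ee_pos: [0.5807, 0.2023, 0.1252]
eef_rot: [-2.284, -2.152, 0.005]
contact_force: [-0.2, -1.4, -5.8]
width: 0.238
time_s: 5.3
ee_pos: [0.5801, 0.2016, 0.1241]
eef_rot: [-2.284, -2.15, 0.008]
contact_force: [0.4, -0.4, -5.2]
width: 0.237
(array([-2.97,  0.13,  0.41]), 'spin', np.float64(-0.027), 'cur_y', np.float64(-0.06), 'tilt', array([-0.0071, -0.0002]))
```

```bash
python3 -m inch '[[-3,0.1,2.5,-0.027],[-3,0.1,2.5,-0.027],[-3,0.1,2.5,-0.027],[-3,0.1,2.5,-0.027]]';  python3 - <<'E'
from plant import r
from h import *
s=r.observe(); p=(s["ee_pos"],s["eef_rot"])
d=r.get_image("wrist"); cv2.imwrite("pics/w4.png",d["pixels"])
cv2.imwrite("pics/w4c.png",cv2.resize(d["pixels"][0:260,200:460],None,fx=2.3,fy=2.3))
print(shift(s,[.5796,.1718,.12],-.033), s["ee_pos"])
h=cv2.cvtColor(d["pixels"],cv2.COLOR_BGR2HSV)
m=(h[...,0]>95)&(h[...,0]<125)&(h[...,1]>110)&(h[...,2]>60)
for c,a,b,mm in blobs(m,100):
    print(c,a,b)
E
```

```text
time_s: 5.7
ee_pos: [0.5793, 0.1716, 0.0993]
eef_rot: [-2.255, -2.18, 0.007]
contact_force: [0.6, -0.7, -4.6]
width: 0.24
(array([ 0.02,  0.01, -2.07]), 'spin', np.float64(-0.001), 'cur_y', np.float64(-0.034), 'tilt', array([-0.0068,  0.0002])) [0.57931314 0.17156676 0.09930778]
[323.6805293  248.85423981] 14812 [294 122  61 264]
```

View pics/w4.png

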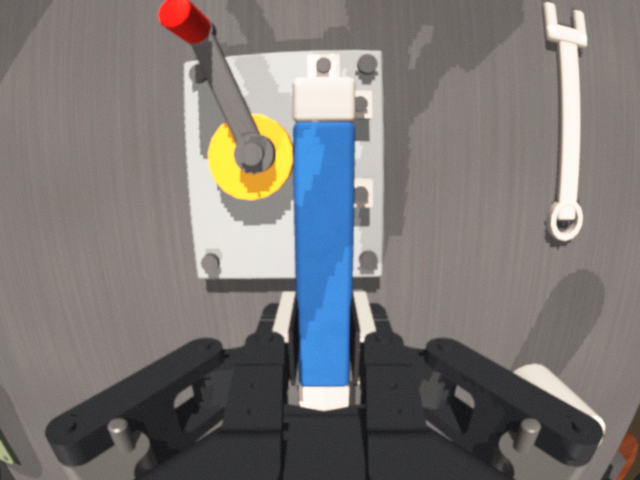

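View pics/w4c.png

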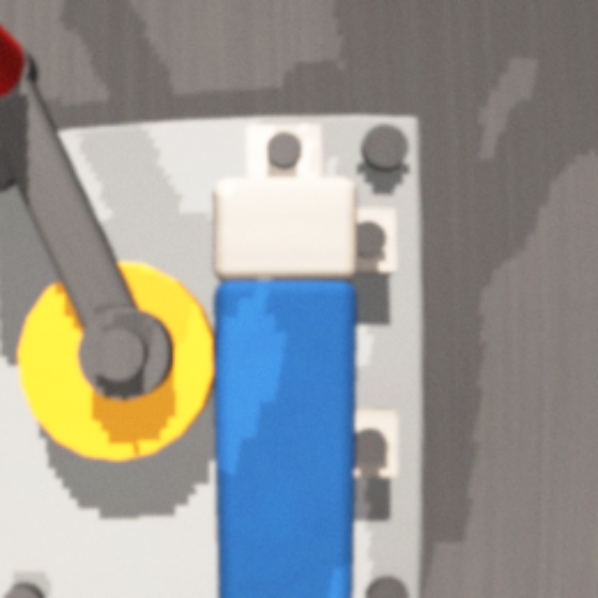

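```bash
cat >> h.py <<'E'
O=np.array([.5961,.2773]);A=-1.6038
EX=np.array([np.cos(A),np.sin(A)]);EY=np.array([-EX[1],EX[0]])
def J(w): q=np.asarray(w)[:2]-O; return np.round([q@EX*1000,q@EY*1000],1)
def W(x,y): return O+EX*x/1000+EY*y/1000
E
python3 - <<'E'
from plant import r
from h import *
s=r.observe(); p=(s["ee_pos"],s["eef_rot"]); d=r.get_image("wrist")
c=lambda x,y:(200+x/2.3,y/2.3)
for n,uv,z in [("plate corner(-20,25)",c(416,117),.015),("plate right mid(.,25)",c(421,340),.015),("plate BR (125,25)",(381,276),.015),("plate BL (125,-100)",(196,277),.015),("TL(-20,-100)",(186,62),.015),
 ("rest1 far right(8,16)",c(393,208),.027),("rest1 near r(24,16)",c(396,272),.027),("rest2 far r(60,16)",c(396,410),.027),("rest2 near r (76,16)",c(397,476),.027),
 ("stop left far(-14,-20)",c(247,125),.027),("stop r far (-14,-2)",c(321,125),.027),("disc left",c(18,360),.03),("disc top",c(130,262),.03),("disc bottom",c(118,460),.03),
 ("head TL",c(216,180),s["ee_pos"][2]+.0123),("head TR",c(356,180),s["ee_pos"][2]+.0123),("chis R low",c(353,560),s["ee_pos"][2]+.0123),("chis L low",c(217,560),s["ee_pos"][2]+.0123)]:
    print(n,J(onz(d,uv,z,p)))
print("tcp",J(s["ee_pos"]))
E
```

```text
plate corner(-20,25) [-22.4  20.9]
plate right mid(.,25) [38.4 22.3]
plate BR (125,25) [120.8  23.7]
plate BL (125,-100) [ 122.4 -100.6]
TL(-20,-100) [ -19.9 -100.5]
rest1 far right(8,16) [ 5.  13.2]
rest1 near r(24,16) [21.3 14. ]
rest2 far r(60,16) [56.2 14.4]
rest2 near r (76,16) [73.2 15.1]
stop left far(-14,-20) [-16.4 -22.9]
stop r far (-14,-2) [-16.3  -4.6]
disc left [ 42.  -81.3]
disc top [ 18.5 -51.7]
disc bottom [ 68.4 -55.9]
head TL [ 13.2 -23.4]
head TR [13.3 -2.4]
chis R low [72.3 -2.3]
chis L low [ 72.3 -23.8]
tcp [106.  -13.3]
```

```bash
python3 -m inch '[[0,0,3,0],[0,0,5,0],[0,0,6.1,0],[0,0,6.1,0]]';  python3 - <<'E'
from plant import r
from h import *
s=r.observe(); p=(s["ee_pos"],s["eef_rot"])
d=r.get_image("wrist"); e=r.get_image("top"); f=r.get_image("scene")
cv2.imwrite("pics/w5.png",cv2.resize(d["pixels"][0:260,180:400],None,fx=2.3,fy=2.3))
cv2.imwrite("pics/t5.png",cv2.resize(e["pixels"][200:290,140:260],None,fx=5,fy=5,interpolation=cv2.INTER_CUBIC))
cv2.imwrite("pics/s5.png",cv2.resize(f["pixels"][230:380,360:520],None,fx=4,fy=4,interpolation=cv2.INTER_CUBIC))
print(s["ee_pos"],J(s["ee_pos"]))
E
```

```text
time_s: 6.2
ee_pos: [0.5784, 0.172, 0.0375]
eef_rot: [-2.254, -2.181, 0.009]
contact_force: [0.2, -0.3, -4.6]
width: 0.235
[0.57841098 0.17197422 0.03754086] [105.9 -14.2]
```

View pics/w5.png

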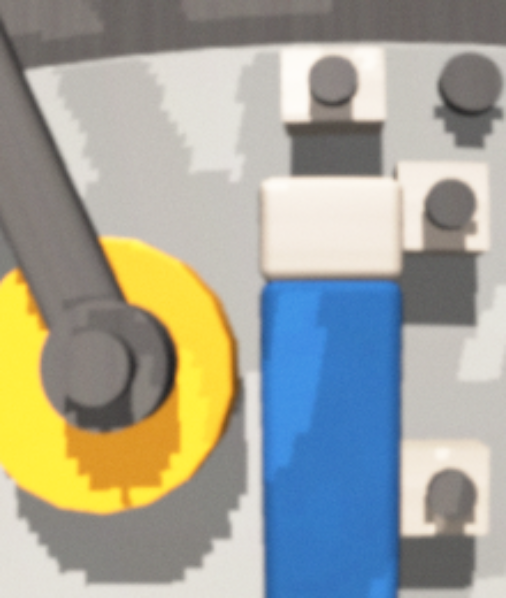

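View pics/t5.png

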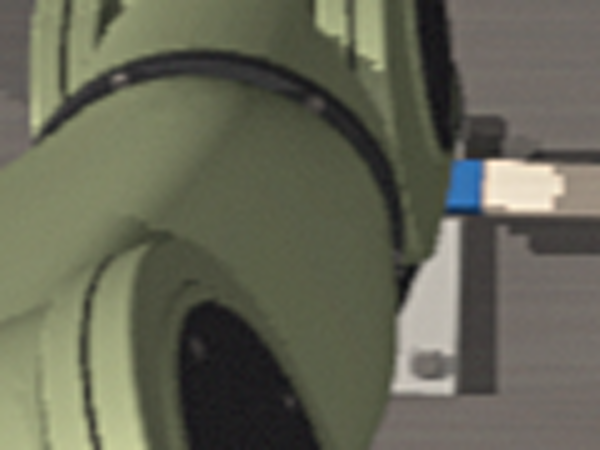

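View pics/s5.png

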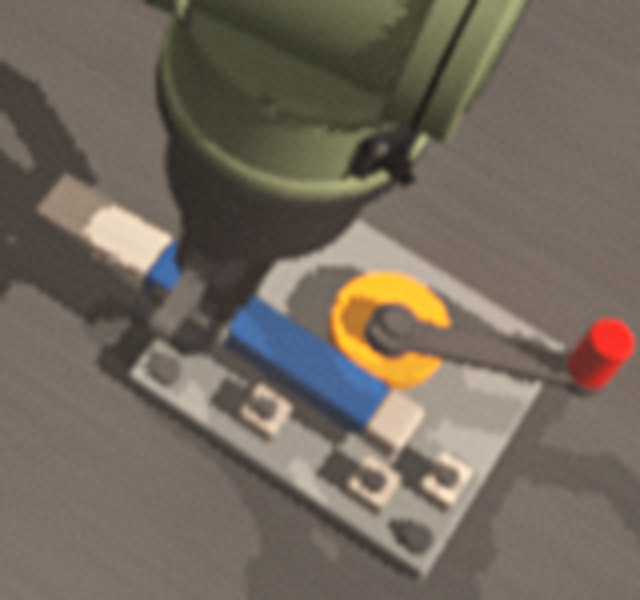

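```bash
python3 - <<'E'
from plant import r
from h import *
s=r.observe(); p=(s["ee_pos"],s["eef_rot"]); d=r.get_image("wrist")
c=lambda x,y:(180+x/2.3,y/2.3)
zt=s["ee_pos"][2]+.0123
for n,uv,z in [("rest1 far right(8,16)",c(487,162),.027),("rest1 near r(24,16)",c(489,250),.027),("rest2 far r(60,16)",c(489,442),.027),("rest2 near r (76,16)",c(489,536),.027),
 ("rest1 far l (8,0)",c(398,162),.027),
 ("stop left far(-14,-20)",c(285,48),.027),("stop near l(0,-20)",c(282,122),.027),("stop near r(0,-2)",c(383,122),.027),("stop r far (-14,-2)",c(380,47),.027),("disc right",c(236,360),.03),("disc right",c(236,360),.04),
 ("pivot",c(85,365),.045),
 ("head TL",c(261,180),zt),("head TR",c(401,180),zt),("chis R low",c(397,590),zt),("chis L low",c(265,590),zt)]:
    print(n,J(onz(d,uv,z,p)))
print("tcp",J(s["ee_pos"]))
E
```

```text
rest1 far right(8,16) [ 4.5 15. ]
rest1 near r(24,16) [20.9 15.3]
rest2 far r(60,16) [56.3 16. ]
rest2 near r (76,16) [74.1 16.7]
rest1 far l (8,0) [ 5.1 -1.1]
stop left far(-14,-20) [-17.1 -21.4]
stop near l(0,-20) [ -2.5 -21.8]
stop near r(0,-2) [-2.5 -3.8]
stop r far (-14,-2) [-17.3  -4.2]
disc right [ 41.3 -29.9]
disc right [ 41.  -28.7]
pivot [ 40.9 -53.2]
head TL [ 13.  -23.4]
head TR [13.  -2.5]
chis R low [77.  -2.4]
chis L low [ 77.  -23.5]
tcp [105.7 -13.2]
```

```bash
python3 -m inch '[[0.8,0.1,0,-0.02],[0.8,0.1,0,-0.02],[0.8,0.1,0.8,-0.02],[0.8,0.1,1.5,-0.02],[0.8,0.1,1.5,-0.02]]';  python3 -m inch '[[0,0,0.05,0],[0,0,0.1,0],[0,0,0.1,0]]';python3 - <<'E'
from plant import r
from h import *
s=r.observe(); print(s["ee_pos"],J(s["ee_pos"]),shift(s,s["ee_pos"],-.013)[1:])
E
```

```text
time_s: 6.9
ee_pos: [0.5799, 0.1798, 0.0232]
eef_rot: [-2.232, -2.203, 0.008]
contact_force: [-0.6, -0.2, -5.2]
width: 0.238
time_s: 7.2
ee_pos: [0.58, 0.1797, 0.0222]
eef_rot: [-2.233, -2.203, 0.008]
contact_force: [-0.3, -0.2, -4.1]
width: 0.237
[0.57997957 0.17973426 0.02217835] [ 98.  -12.9] ('spin', np.float64(-0.0), 'cur_y', np.float64(-0.013), 'tilt', array([-0.0069, -0.    ]))
```

```bash
python3 -m inch '[[0,0,0.05,0],[0,0,0.1,0],[0,0,0.1,0]]';python3 -m inch '[[0,0,0.05,0],[0,0,0.1,0],[0,0,0.1,0]]'
```

```text
time_s: 7.5
ee_pos: [0.58, 0.1797, 0.0212]
eef_rot: [-2.233, -2.203, 0.008]
contact_force: [-0.4, -0.7, -4.4]
width: 0.235
time_s: 7.8
ee_pos: [0.5801, 0.1797, 0.0208]
eef_rot: [-2.233, -2.203, 0.007]
contact_force: [-3.1, -1.2, 5.8]
width: 0.241
```

```bash
python3 -m inch '[[0,0.1,0,0],[0,0.15,0,0],[0,0.15,0,0]]'; python3 -m inch '[[0,0.1,0,0],[0,0.1,0,0]]';  python3 -m inch '[[0,0.1,0,0],[0,0.1,0,0]]'
```

```text
time_s: 8.1
ee_pos: [0.5811, 0.1797, 0.0208]
eef_rot: [-2.232, -2.203, 0.008]
contact_force: [-5.7, -0.7, 2.4]
width: 0.234
time_s: 8.3
ee_pos: [0.5812, 0.1797, 0.0208]
eef_rot: [-2.231, -2.202, 0.011]
contact_force: [-9.1, -1.0, 6.5]
width: 0.237
time_s: 8.5
ee_pos: [0.5812, 0.1797, 0.0208]
eef_rot: [-2.229, -2.201, 0.014]
contact_force: [-9.0, -0.9, 6.0]
width: 0.239
```

```bash
cat > look.py <<'E'
import sys
from plant import r
from h import *
n=sys.argv[1]
s=r.observe(); p=(s["ee_pos"],s["eef_rot"])
d=r.get_image("wrist"); f=r.get_image("scene")
cv2.imwrite(f"pics/w{n}.png",cv2.resize(d["pixels"][0:260,180:400],None,fx=2.3,fy=2.3))
cv2.imwrite(f"pics/s{n}.png",cv2.resize(f["pixels"][230:380,360:520],None,fx=4,fy=4,interpolation=cv2.INTER_CUBIC))
print(s["ee_pos"],J(s["ee_pos"]),s["wrist_torque"],shift(s,s["ee_pos"],-.013)[1:])
E
python3 look.py 6
```

```text
[0.58118879 0.17967458 0.02079576] [ 98.1 -11.7] [-0.20606303  2.00610154  0.12221596] ('spin', np.float64(0.0), 'cur_y', np.float64(-0.013), 'tilt', array([-0.0124, -0.0002]))
```

View pics/w6.png

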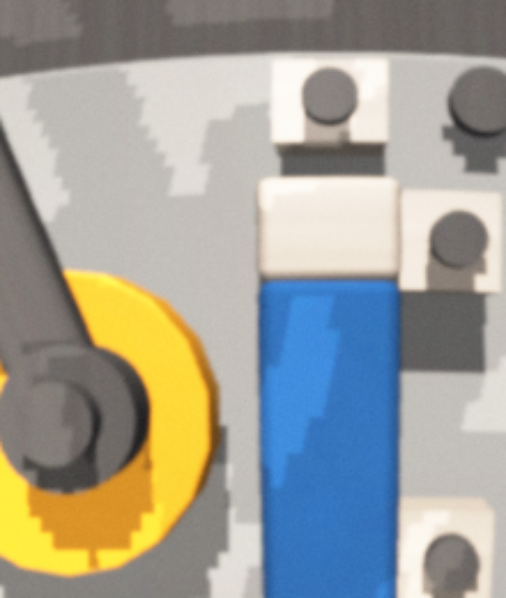

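View pics/s6.png

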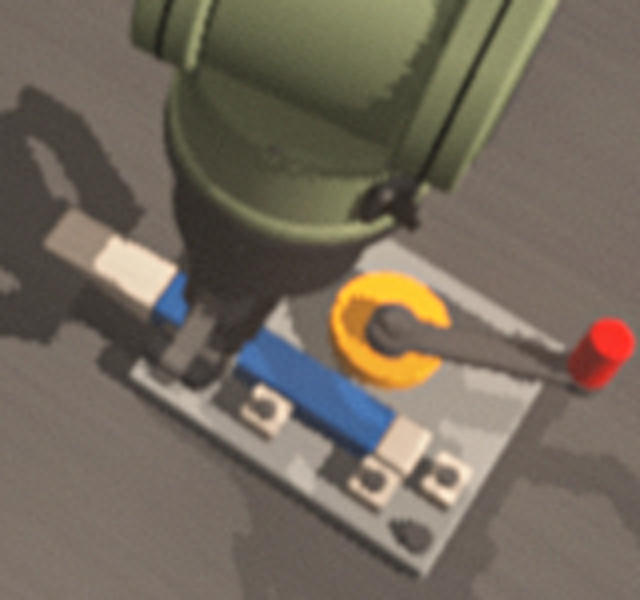

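```bash
python3 - <<'E'
from plant import r
from h import *
s=r.observe(); p=(s["ee_pos"],s["eef_rot"]); d=r.get_image("wrist")
c=lambda x,y:(180+x/2.3,y/2.3)
for n,uv,z in [("r1fr",c(499,193),.027),("r1nr",c(501,292),.027),("r2fr",c(493,503),.027),("r1 far l",c(401,190),.027),("r1 near l",c(401,290),.027),("r2 far l",c(399,498),.027),
("stop",c(274,143),.027),("stop",c(389,143),.027),
 ("head TL",c(259,180),.033),("head TR",c(400,180),.033),("chis R ",c(399,400),.033),("chis R low",c(397,590),.033),("chis L low",c(265,590),.033)]:
    print(n,J(onz(d,uv,z,p)))
E
```

```text
r1fr [ 5.3 13.2]
r1nr [21.4 14. ]
r2fr [55.7 14.3]
r1 far l [ 5.7 -2.3]
r1 near l [21.8 -2. ]
r2 far l [55.4 -1.2]
stop [ -1.7 -22.4]
stop [-2.  -4.4]
head TL [  5.5 -24. ]
head TR [ 5.1 -2.9]
chis R  [39.  -2.2]
chis R low [69.1 -1.4]
chis L low [ 69.6 -22.5]
```

```bash
python3 -m inch '[[0.2,-0.02,-0.03,0],[0.4,-0.02,-0.03,0],[0.5,-0.02,-0.03,0],[0.5,-0.02,-0.03,0]]'; python3 -m inch '[[0.1,0,0,0],[0.15,0,0,0],[0.15,0,0,0]]';python3 -m inch '[[0.1,0,0,0],[0.15,0,0,0],[0.15,0,0,0]]'
```

```text
time_s: 9.05
ee_pos: [0.5811, 0.185, 0.021]
eef_rot: [-2.229, -2.202, 0.014]
contact_force: [-0.7, 0.7, -4.1]
width: 0.236
time_s: 9.35
ee_pos: [0.5811, 0.1864, 0.021]
eef_rot: [-2.229, -2.202, 0.014]
contact_force: [-1.4, -1.0, -4.2]
width: 0.238
time_s: 9.65
ee_pos: [0.5811, 0.1865, 0.0209]
eef_rot: [-2.231, -2.202, 0.016]
contact_force: [-2.7, -9.2, -1.9]
width: 0.233
```

```bash
python3 -m inch '[[0.05,0.05,0.05,0],[0.05,0.05,0.05,0]]'; python3 -m inch '[[0,0,-0.02,0],[0,0,-0.02,0],[0,0,-0.02,0],[0,0,-0.02,0]]' 4.0;python3 look.py 7
```

```text
time_s: 9.85
ee_pos: [0.5812, 0.1864, 0.0208]
eef_rot: [-2.231, -2.201, 0.018]
contact_force: [-7.9, -4.8, 7.6]
width: 0.235
time_s: 10.25
ee_pos: [0.5813, 0.1867, 0.0211]
eef_rot: [-2.231, -2.201, 0.018]
contact_force: [-0.6, 0.2, 0.0]
width: 0.467
[0.58134003 0.18665598 0.02109433] [ 91.1 -11.8] [-0.00825719  0.01363708  0.00881817] ('spin', np.float64(-0.0), 'cur_y', np.float64(-0.013), 'tilt', array([-0.0133, -0.0025]))
```

View pics/w7.png

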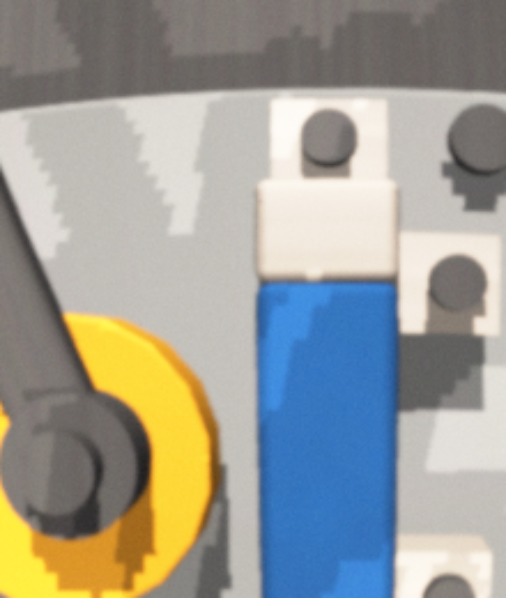

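```bash
python3 -m inch '[[0,0,-2,0],[0,0,-6,0],[0,0,-11,0],[0,0,-14,0],[0,0,-14,0]]'; python3 - <<'E'
from plant import r
from h import *
s=r.observe(); p=(s["ee_pos"],s["eef_rot"])
d=r.get_image("wrist"); cv2.imwrite("pics/w8.png",d["pixels"]); print(s["ee_pos"],s["joints"])
h=cv2.cvtColor(d["pixels"],cv2.COLOR_BGR2HSV)
m=((h[...,0]<5)|(h[...,0]>175))&(h[...,1]>180)&(h[...,2]>120)
for c,a,b,mm in blobs(m,30): print("red",np.round(c,1),a,b,onz(d,c,.06,p),J(onz(d,c,.06,p)))
m=(h[...,0]>15)&(h[...,0]<32)&(h[...,1]>180)&(h[...,2]>120)
for c,a,b,mm in blobs(m,100): print("yel",np.round(c,1),a,b,J(onz(d,c,.03,p)))
E
```

```text
time_s: 10.85
ee_pos: [0.5847, 0.1873, 0.1651]
eef_rot: [-2.233, -2.203, 0.009]
contact_force: [0.4, -0.1, -0.1]
width: 0.468
[0.58474227 0.18728082 0.1651492 ] [-0.47200902  0.8634026   0.24203624  1.41083007 -0.23610018  0.90339759
 -0.17712534]
red [212.3  67.6] 643 [197  53  36  32] [0.51047663 0.31301498 0.06      ] [-32.9 -86.8]
yel [263.8 177.3] 1898 [233 143  63  62] [ 46.5 -55.3]
```

View pics/w8.png

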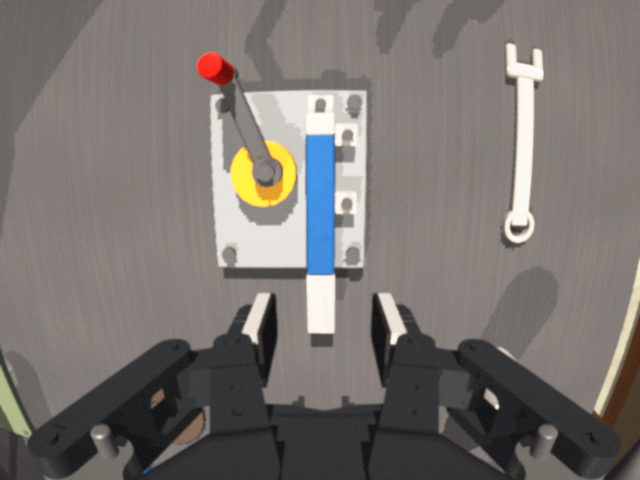

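```bash
cat >> h.py <<'E'
PV=np.array([.5449,.2378]); P0=1.949
def knob(q,lead=0,R=.080):
    f=P0+q; u=np.array([np.cos(f),np.sin(f)]); t=np.array([-u[1],u[0]]); return PV+R*u+lead*t, t
E
python3 - <<'E'
from plant import r
from h import *
s=r.observe(); k=[.5142,.3125]
print(knob(0)); print(shift(s,[*k,.13],.378))
E
```

```text
(array([0.51535987, 0.31214635]), array([-0.92932943, -0.36925169]))
(array([12.44, -7.09,  3.33]), 'spin', np.float64(-0.391), 'cur_y', np.float64(-0.013), 'tilt', array([-0.0107, -0.0016]))
```

```bash
python3 -m inch '[[12.4,-7.1,3.3,-0.39],[12.4,-7.1,3.3,-0.39],[12.4,-7.1,3.3,-0.39],[12.4,-7.1,3.3,-0.39],[12.4,-7.1,3.3,-0.39]]';python3 -m inch '[[0,0,0,0]]'; python3 - <<'E'
from plant import r
from h import *
s=r.observe(); k=[.5142,.3125]
d=r.get_image("wrist"); f=r.get_image("scene"); cv2.imwrite("pics/w9.png",d["pixels"]); cv2.imwrite("pics/s9.png",cv2.resize(f["pixels"][230:380,400:560],None,fx=4,fy=4))
print(s["joints"],shift(s,[*k,.045],.378))
for z in(.06,.078):
  print([proj(d,[*q,z],(s["ee_pos"],s["eef_rot"])) for q in (k,knob(0)[0])])
E
```

```text
time_s: 11.4
ee_pos: [0.5134, 0.3124, 0.1292]
eef_rot: [-1.76, -2.592, 0.014]
contact_force: [1.2, -1.3, -0.5]
width: 0.467
time_s: 11.5
ee_pos: [0.5139, 0.3112, 0.1288]
eef_rot: [-1.763, -2.59, 0.015]
contact_force: [0.0, -1.0, -0.6]
width: 0.468
[-0.66587742  0.8861402   0.14759915  1.49175059 -0.16647791  0.78824784
 -0.07716454] (array([0.1 , 0.18, 8.38]), 'spin', np.float64(-0.002), 'cur_y', np.float64(0.376), 'tilt', array([-0.0122, -0.0035]))
[array([326.11696569, 260.18392703]), array([327.70298863, 261.39057617])]
[array([325.91037655, 270.17542274]), array([327.62905633, 271.47090459])]
```

View pics/w9.png

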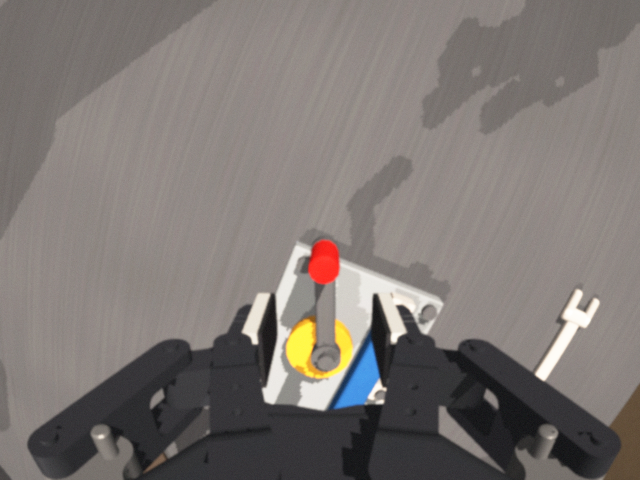

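View pics/s9.png

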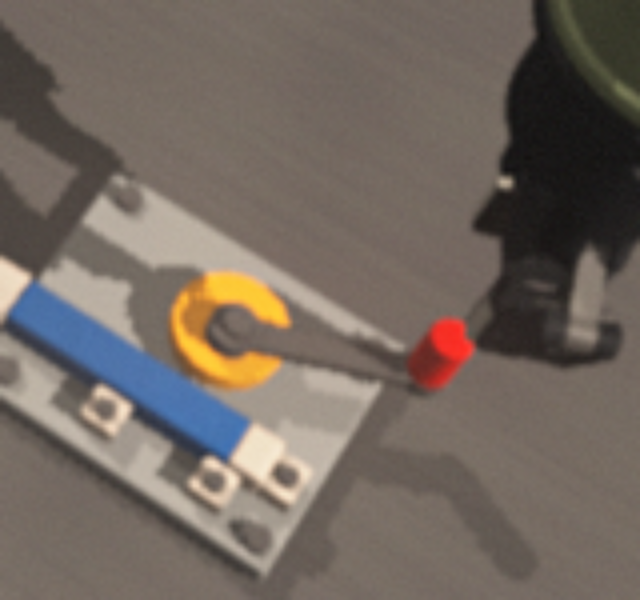

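```bash
python3 -m inch '[[0.1,0.1,3,0],[0.1,0.1,5.5,0],[0.1,0.1,7.5,0],[0.1,0.1,8.3,0],[0.1,0.1,8.3,0]]'; python3 -m inch '[[0,0,0,0],[0,0,0,0]]'; python3 - <<'E'
from plant import r
from h import *
s=r.observe(); print(s["ee_pos"],s["contact_force"])
for q,l in ((0,.009),(.15,.011),(.3,.011),(.45,.011),(.6,.011)):
  k,t=knob(q,l); print(shift(s,[*k,.046],.378+q)[:3])
E
```

```text
time_s: 12.1
ee_pos: [0.5134, 0.3117, 0.0453]
eef_rot: [-1.764, -2.589, 0.017]
contact_force: [-0.1, 0.6, 0.4]
width: 0.468
time_s: 12.3
ee_pos: [0.5139, 0.3117, 0.0464]
eef_rot: [-1.765, -2.589, 0.015]
contact_force: [-0.0, -0.3, 0.1]
width: 0.469
[0.51394784 0.31170674 0.0463602 ] [-0.02519103 -0.3348638   0.11030313]
(array([-0.01, -0.75,  0.05]), 'spin', np.float64(-0.004))
(array([-0.27, -2.13,  0.06]), 'spin', np.float64(-0.154))
(array([-0.71, -3.26,  0.08]), 'spin', np.float64(-0.304))
(array([-1.3 , -4.32,  0.09]), 'spin', np.float64(-0.454))
(array([-2.05, -5.27,  0.1 ]), 'spin', np.float64(-0.604))
```

```bash
python3 -m inch '[[0,-0.8,0.05,0],[-0.3,-2.1,0.05,-0.15],[-0.7,-3.2,0.1,-0.3],[-1.3,-4.3,0.1,-0.45],[-1.3,-4.3,0.1,-0.45]]'; python3 - <<'E'
from plant import r
from h import *
s=r.observe(); u=s["ee_pos"][:2]-PV; q=np.arctan2(u[1],u[0])-P0-.137; print(s["ee_pos"],s["contact_force"],"q",q,np.hypot(*u))
print("Ft",-s["contact_force"][:2]@knob(q)[1])
for Q in (.6,.75,.9): k,t=knob(Q,.011); print(Q,shift(s,[*k,.046],.378+Q)[:3])
E
```

```text
time_s: 12.8
ee_pos: [0.4787, 0.2831, 0.0467]
eef_rot: [-1.139, -2.917, 0.011]
contact_force: [0.2, 0.5, 0.1]
width: 0.464
[0.47870047 0.28313319 0.04673579] [0.18293257 0.47122478 0.13272991] q 0.4551436027787015 0.08023388076663808
Ft 0.4717983074250973
0.6 (array([-0.2 , -1.15,  0.08]), 'spin', np.float64(-0.152))
0.75 (array([-0.63, -2.28,  0.09]), 'spin', np.float64(-0.302))
0.9 (array([-1.22, -3.33,  0.1 ]), 'spin', np.float64(-0.452))
```

```bash
python3 -m inch '[[-0.2,-1.1,0.1,-0.15],[-0.2,-1.1,0.1,-0.15]]'; python3 - <<'E'
from plant import r
from h import *
s=r.observe(); u=s["ee_pos"][:2]-PV; q=np.arctan2(u[1],u[0])-P0-.137; print(s["ee_pos"],s["contact_force"],"q",q,np.hypot(*u))
print("Ft",-s["contact_force"][:2]@knob(q)[1])
d=r.get_image("wrist"); f=r.get_image("scene"); cv2.imwrite("pics/w10.png",d["pixels"]); cv2.imwrite("pics/s10.png",cv2.resize(f["pixels"][230:380,400:560],None,fx=4,fy=4))
E
```

```text
time_s: 13.0
ee_pos: [0.4731, 0.2733, 0.0464]
eef_rot: [-0.92, -2.994, 0.01]
contact_force: [-0.0, 0.4, 0.4]
width: 0.473
[0.47310875 0.27328321 0.04636337] [-0.04946862  0.36584853  0.37168459] q 0.5965513892955727 0.08008147157754314
Ft 0.2749929846614642
```

View pics/w10.png

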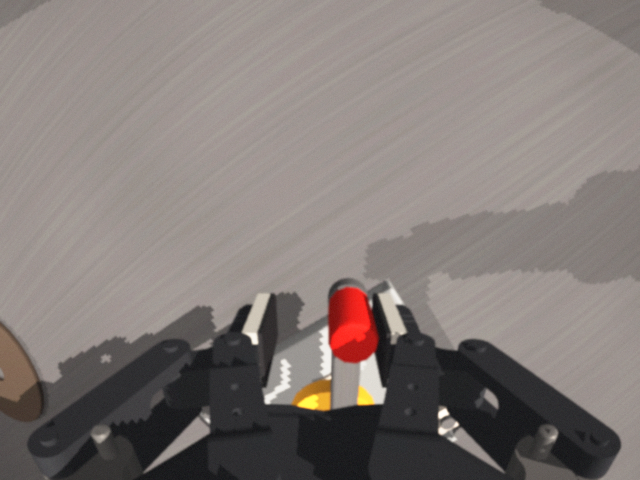

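View pics/s10.png

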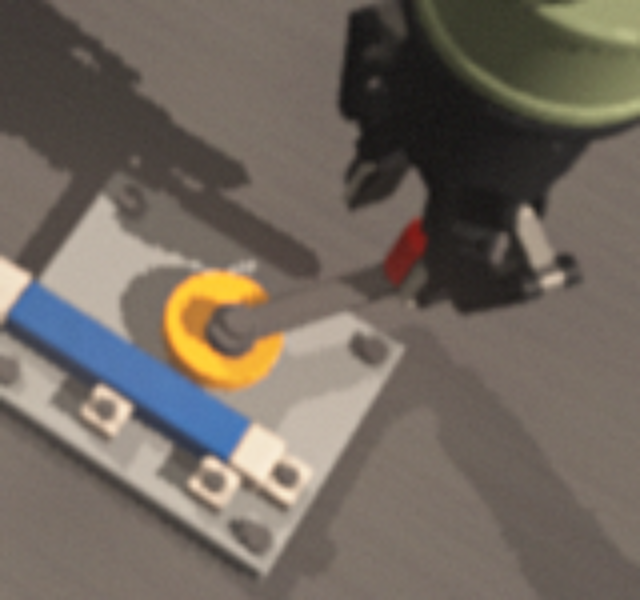

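```bash
cat > q.py <<'E'
import sys
from plant import r
from h import *
s=r.observe(); u=s["ee_pos"][:2]-PV; q=np.arctan2(u[1],u[0])-P0-.137; t=knob(q)[1]
print("q %.3f"%(q%6.283),"R %.4f"%np.hypot(*u),"Ft %.2f"%(-s["contact_force"][:2]@t),"Fr %.2f"%(s["contact_force"][:2]@u/np.hypot(*u)),"j7 %.2f"%s["joints"][6], "z %.4f"%s["ee_pos"][2])
for a in sys.argv[1:]:
  k,t=knob(float(a),.011); x=shift(s,[*k,.046],.378+float(a)); print(a,x[0],x[2])
E
python3 q.py .7 .8 .9 1.0
```

```text
q 0.587 R 0.0803 Ft 0.94 Fr 0.11 j7 0.34 z 0.0461
.7 [-0.13 -0.89  0.02] -0.108
.8 [-0.36 -1.67  0.02] -0.208
.9 [-0.68 -2.41  0.03] -0.308
1.0 [-1.06 -3.12  0.03] -0.408
```

```bash
python3 -m inch '[[-0.1,-0.9,0,-0.11],[-0.35,-1.65,0,-0.21],[-0.65,-2.4,0,-0.31],[-1.05,-3.1,0,-0.41],[-1.05,-3.1,0,-0.41]]'; python3 q.py 1.03 1.06 1.09 1.12
```

```text
time_s: 13.6
ee_pos: [0.4647, 0.2422, 0.0463]
eef_rot: [-0.304, -3.116, 0.007]
contact_force: [-1.2, 0.6, 0.2]
width: 0.466
q 1.001 R 0.0803 Ft 0.39 Fr 1.19 j7 0.61 z 0.0463
1.03 [ 0.01 -0.24  0.03] -0.032
1.06 [-0.04 -0.47  0.03] -0.062
1.09 [-0.09 -0.71  0.03] -0.092
1.12 [-0.15 -0.95  0.03] -0.122
```

```bash
python3 -m inch '[[0,-0.08,0.02,-0.01],[0,-0.16,0.02,-0.02],[0,-0.24,0.02,-0.03],[0,-0.24,0.02,-0.03]]'; python3 q.py
```

```text
time_s: 14.0
ee_pos: [0.4644, 0.2401, 0.0461]
eef_rot: [-0.259, -3.12, 0.006]
contact_force: [1.4, 2.4, -0.5]
width: 0.466
q 1.027 R 0.0805 Ft 2.61 Fr -1.34 j7 0.63 z 0.0461
```

```bash
python3 -m inch '[[0,-0.08,0,-0.01],[0,-0.16,0,-0.02],[0,-0.24,0,-0.03],[0,-0.24,0,-0.03]]'; python3 q.py
```

```text
time_s: 14.4
ee_pos: [0.4639, 0.2376, 0.0462]
eef_rot: [-0.211, -3.124, 0.006]
contact_force: [1.2, 1.3, 0.0]
width: 0.469
q 1.058 R 0.0810 Ft 1.41 Fr -1.25 j7 0.65 z 0.0462
```

```bash
python3 -m inch '[[0,-0.08,0,-0.01],[0,-0.16,0,-0.02],[0,-0.24,0,-0.03],[0,-0.24,0,-0.03]]'; python3 q.py 1.12
```

```text
time_s: 14.8
ee_pos: [0.4636, 0.235, 0.0462]
eef_rot: [-0.164, -3.126, 0.006]
contact_force: [1.2, 1.1, 0.4]
width: 0.468
q 1.089 R 0.0813 Ft 1.27 Fr -1.28 j7 0.67 z 0.0462
1.12 [-0.09 -0.23  0.02] -0.032
```

```bash
python3 -m inch '[[-0.03,-0.08,0,-0.01],[-0.06,-0.16,0,-0.02],[-0.1,-0.24,0,-0.03],[-0.1,-0.24,0,-0.03]]'; python3 q.py
```

```text
time_s: 15.2
ee_pos: [0.4642, 0.2324, 0.0461]
eef_rot: [-0.116, -3.128, 0.006]
contact_force: [-0.6, 1.8, 0.6]
width: 0.469
q 1.123 R 0.0809 Ft 1.80 Fr 0.48 j7 0.69 z 0.0461
```

```bash
python3 -m inch '[[-0.01,-0.08,0,-0.01],[-0.02,-0.16,0,-0.02],[-0.03,-0.24,0,-0.03],[-0.03,-0.24,0,-0.03]]'; python3 q.py 1.15 1.18
```

```text
time_s: 15.6
ee_pos: [0.4643, 0.2298, 0.0461]
eef_rot: [-0.068, -3.129, 0.006]
contact_force: [0.1, 2.8, 0.4]
width: 0.469
q 1.155 R 0.0810 Ft 2.84 Fr -0.41 j7 0.71 z 0.0461
1.15 [-0.02  0.05  0.01] -0.001
1.18 [-0.05 -0.19  0.01] -0.031
```

Still free swing (about 2–3 N). I'll continue in small steps, reading the force after each.

```bash
python3 -m inch '[[-0.01,-0.08,0,-0.01],[-0.03,-0.16,0,-0.02],[-0.05,-0.24,0,-0.03],[-0.05,-0.24,0,-0.03]]'; python3 q.py
```

```text
time_s: 16.0
ee_pos: [0.4646, 0.2272, 0.0461]
eef_rot: [-0.021, -3.13, 0.006]
contact_force: [-0.2, 1.6, 0.8]
width: 0.466
q 1.187 R 0.0810 Ft 1.63 Fr -0.03 j7 0.73 z 0.0461
```

```bash
python3 -m inch '[[-0.01,-0.08,0,-0.01],[-0.02,-0.16,0,-0.02],[-0.03,-0.24,0,-0.03],[-0.03,-0.24,0,-0.03]]'; python3 q.py 1.23
```

```text
time_s: 16.4
ee_pos: [0.465, 0.2245, 0.0461]
eef_rot: [0.027, -3.129, 0.006]
contact_force: [0.1, 1.7, 0.4]
width: 0.467
q 1.220 R 0.0810 Ft 1.71 Fr -0.38 j7 0.75 z 0.0461
1.23 [-0.04 -0.07  0.01] -0.02
```

```bash
python3 -m inch '[[-0.01,-0.08,0,-0.01],[-0.03,-0.16,0,-0.02],[-0.04,-0.24,0,-0.035],[-0.04,-0.24,0,-0.035]]'; python3 q.py
```

```text
time_s: 16.8
ee_pos: [0.4655, 0.222, 0.0461]
eef_rot: [0.082, -3.128, 0.006]
contact_force: [-0.2, 1.1, -0.6]
width: 0.472
q 1.252 R 0.0810 Ft 1.09 Fr 0.00 j7 0.78 z 0.0461
```

```bash
python3 -m inch '[[-0.01,-0.08,0,-0.01],[-0.03,-0.16,0,-0.02],[-0.04,-0.24,0,-0.035],[-0.04,-0.24,0,-0.035]]'; python3 q.py
```

```text
time_s: 17.2
ee_pos: [0.4661, 0.2194, 0.0461]
eef_rot: [0.138, -3.126, 0.006]
contact_force: [1.3, 1.3, -0.6]
width: 0.468
q 1.284 R 0.0809 Ft 1.19 Fr -1.61 j7 0.80 z 0.0461
```

```bash
python3 -m inch '[[-0.01,-0.08,0,-0.01],[-0.03,-0.16,0,-0.02],[-0.04,-0.24,0,-0.035],[-0.04,-0.24,0,-0.035]]'; python3 q.py 1.35
```

```text
time_s: 17.6
ee_pos: [0.4668, 0.2169, 0.0461]
eef_rot: [0.194, -3.123, 0.005]
contact_force: [0.7, 2.0, -0.3]
width: 0.469
q 1.317 R 0.0809 Ft 1.94 Fr -1.17 j7 0.83 z 0.0461
1.35 [-0.05 -0.26  0.01] -0.033
```

```bash
python3 -m inch '[[-0.01,-0.08,0,-0.01],[-0.03,-0.16,0,-0.02],[-0.04,-0.24,0,-0.03],[-0.04,-0.24,0,-0.03]]'; python3 q.py
```

```text
time_s: 18.0
ee_pos: [0.4675, 0.2144, 0.0461]
eef_rot: [0.241, -3.12, 0.005]
contact_force: [0.3, 1.0, 0.1]
width: 0.47
q 1.349 R 0.0809 Ft 0.96 Fr -0.56 j7 0.85 z 0.0461
```

```bash
python3 -m inch '[[-0.01,-0.08,0,-0.01],[-0.03,-0.16,0,-0.02],[-0.04,-0.24,0,-0.03],[-0.04,-0.24,0,-0.03]]'; python3 q.py 1.41
```

```text
time_s: 18.4
ee_pos: [0.4682, 0.2118, 0.0461]
eef_rot: [0.289, -3.116, 0.005]
contact_force: [0.1, 1.0, 0.2]
width: 0.472
q 1.382 R 0.0810 Ft 0.96 Fr -0.44 j7 0.87 z 0.0461
1.41 [-0.05 -0.22  0.01] -0.032
```

```bash
python3 look.py 11; python3 q.py; python3 - <<'E'
from plant import r
import cv2
d=r.get_image("wrist"); cv2.imwrite("pics/w12.png",cv2.resize(d["pixels"][240:440,200:460],None,fx=3,fy=3))
E
```

```text
[0.46822189 0.2118351  0.04610759] [  69.6 -125.6] [0.23148291 0.03768515 0.02852064] ('spin', np.float64(-1.373), 'cur_y', np.float64(1.756), 'tilt', array([-0.0121, -0.0045]))
q 1.382 R 0.0810 Ft 0.63 Fr 0.11 j7 0.87 z 0.0461
```

View pics/s11.png

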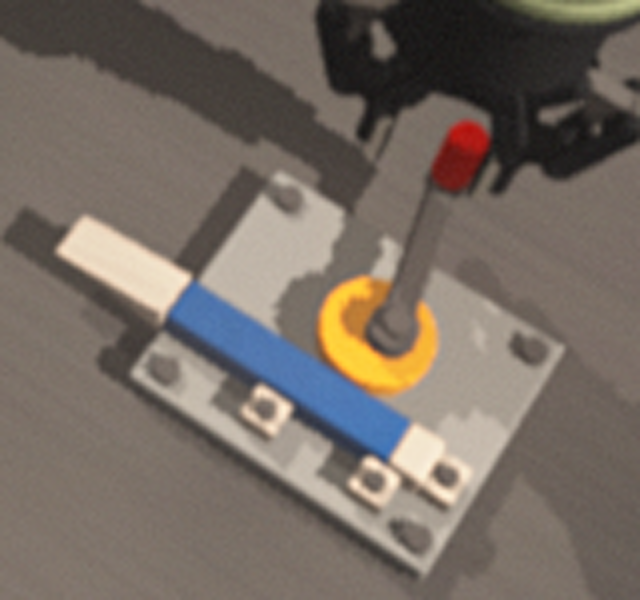

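View pics/w12.png

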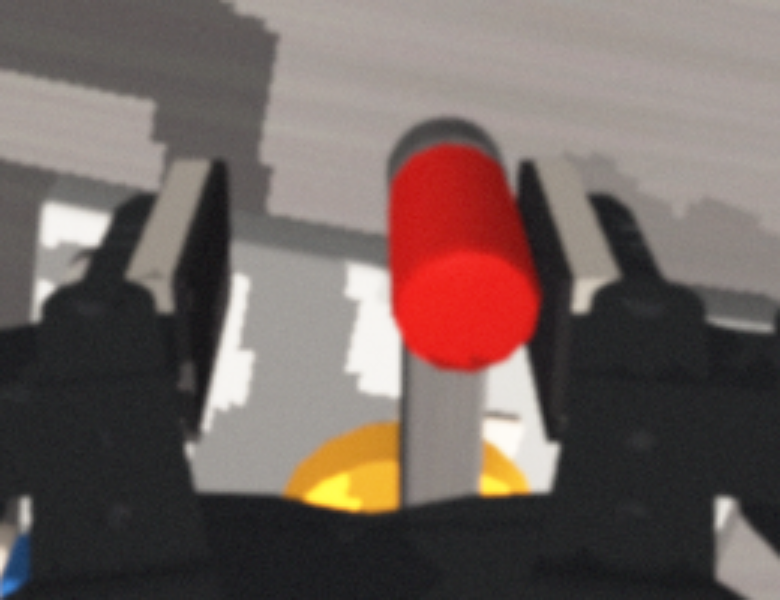

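```bash
python3 -m inch '[[-0.01,-0.08,0,-0.01],[-0.03,-0.16,0,-0.02],[-0.05,-0.24,0,-0.03],[-0.05,-0.24,0,-0.03]]'; python3 q.py
```

```text
time_s: 18.95
ee_pos: [0.469, 0.2094, 0.0461]
eef_rot: [0.335, -3.111, 0.005]
contact_force: [-1.2, 2.0, -0.5]
width: 0.47
q 1.414 R 0.0810 Ft 2.18 Fr 0.39 j7 0.89 z 0.0461
```

```bash
python3 -m inch '[[-0.01,-0.08,0,-0.01],[-0.03,-0.16,0,-0.02],[-0.04,-0.24,0,-0.03],[-0.04,-0.24,0,-0.03]]'; python3 q.py 1.48
```

```text
time_s: 19.35
ee_pos: [0.47, 0.2069, 0.0461]
eef_rot: [0.382, -3.105, 0.005]
contact_force: [-1.1, 2.3, 0.4]
width: 0.47
q 1.446 R 0.0810 Ft 2.54 Fr 0.08 j7 0.91 z 0.0461
1.48 [-0.07 -0.26  0.01] -0.042
```

```bash
python3 -m inch '[[-0.02,-0.08,0,-0.01],[-0.04,-0.16,0,-0.025],[-0.06,-0.22,0,-0.035],[-0.06,-0.22,0,-0.035]]'; python3 q.py
```

```text
time_s: 19.75
ee_pos: [0.4711, 0.2048, 0.0461]
eef_rot: [0.437, -3.098, 0.005]
contact_force: [-1.0, 1.3, 1.3]
width: 0.47
q 1.476 R 0.0809 Ft 1.53 Fr 0.34 j7 0.94 z 0.0461
```

```bash
python3 -m inch '[[-0.01,-0.08,0,-0.01],[-0.03,-0.16,0,-0.025],[-0.04,-0.22,0,-0.035],[-0.04,-0.22,0,-0.035]]'; python3 q.py 1.54
```

```text
time_s: 20.15
ee_pos: [0.4722, 0.2026, 0.046]
eef_rot: [0.492, -3.089, 0.005]
contact_force: [-1.9, 1.8, 1.1]
width: 0.47
q 1.506 R 0.0808 Ft 2.30 Fr 0.89 j7 0.97 z 0.0460
1.54 [-0.04 -0.27  0.  ] -0.031
```

```bash
python3 -m inch '[[-0.01,-0.08,0,-0.01],[-0.03,-0.16,0,-0.02],[-0.04,-0.22,0,-0.025],[-0.04,-0.22,0,-0.025]]'; python3 q.py
```

```text
time_s: 20.55
ee_pos: [0.4732, 0.2005, 0.046]
eef_rot: [0.531, -3.083, 0.005]
contact_force: [-1.7, 1.5, 0.2]
width: 0.466
q 1.535 R 0.0808 Ft 2.00 Fr 0.84 j7 0.99 z 0.0460
```

```bash
python3 -m inch '[[-0.01,-0.08,0,-0.01],[-0.03,-0.16,0,-0.02],[-0.04,-0.2,0,-0.025],[-0.04,-0.2,0,-0.025]]'; python3 q.py 1.58
```

```text
time_s: 20.95
ee_pos: [0.4742, 0.1986, 0.046]
eef_rot: [0.569, -3.076, 0.005]
contact_force: [-1.2, 0.5, -0.0]
width: 0.468
q 1.562 R 0.0808 Ft 0.96 Fr 0.82 j7 1.00 z 0.0460
1.58 [-0.03 -0.14 -0.  ] -0.021
```

```bash
python3 -m inch '[[-0.01,-0.08,0,-0.01],[-0.03,-0.16,0,-0.02],[-0.04,-0.22,0,-0.03],[-0.04,-0.22,0,-0.03]]'; python3 q.py
```

```text
time_s: 21.35
ee_pos: [0.4754, 0.1965, 0.046]
eef_rot: [0.616, -3.067, 0.005]
contact_force: [-2.2, 0.8, 0.3]
width: 0.467
q 1.592 R 0.0808 Ft 1.55 Fr 1.46 j7 1.03 z 0.0460
```

```bash
python3 -m inch '[[-0.01,-0.08,0,-0.01],[-0.03,-0.16,0,-0.02],[-0.04,-0.22,0,-0.03],[-0.04,-0.22,0,-0.03]]'; python3 q.py 1.64
```

```text
time_s: 21.75
ee_pos: [0.4767, 0.1945, 0.046]
eef_rot: [0.663, -3.057, 0.004]
contact_force: [-2.0, 1.3, 0.1]
width: 0.465
q 1.621 R 0.0807 Ft 2.00 Fr 0.96 j7 1.05 z 0.0460
1.64 [-0.02 -0.15 -0.  ] -0.02
```

```bash
python3 -m inch '[[-0.01,-0.08,0,-0.01],[-0.03,-0.16,0,-0.02],[-0.03,-0.2,0,-0.025],[-0.03,-0.2,0,-0.025]]'; python3 q.py; python3 look.py 13
```

```text
time_s: 22.15
ee_pos: [0.4779, 0.1927, 0.046]
eef_rot: [0.701, -3.048, 0.004]
contact_force: [-2.4, 0.8, 0.7]
width: 0.471
q 1.648 R 0.0808 Ft 1.79 Fr 1.57 j7 1.07 z 0.0460
[0.47789755 0.1926902  0.04596632] [  88.5 -115.3] [0.23508592 0.37892207 0.00046455] ('spin', np.float64(-1.106), 'cur_y', np.float64(2.023), 'tilt', array([-0.0128, -0.0057]))
```

View pics/s13.png

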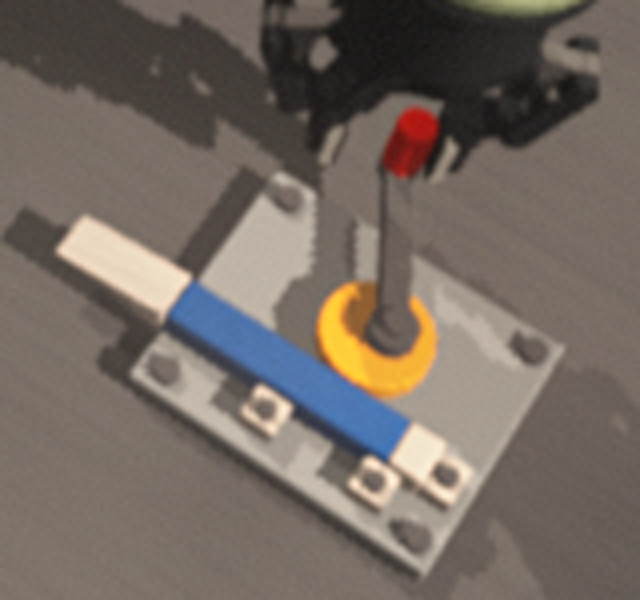

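Disc nearly touching the chisel (around (330,345) in the crop), with no bite yet. Continuing.

```bash
python3 -m inch '[[-0.02,-0.08,0,-0.01],[-0.03,-0.16,0,-0.02],[-0.04,-0.2,0,-0.03],[-0.04,-0.2,0,-0.03]]'; python3 q.py
```

```text
time_s: 22.65
ee_pos: [0.4792, 0.191, 0.046]
eef_rot: [0.747, -3.037, 0.004]
contact_force: [-1.6, 0.6, 1.1]
width: 0.468
q 1.674 R 0.0807 Ft 1.24 Fr 0.93 j7 1.09 z 0.0460
```

```bash
python3 -m inch '[[-0.02,-0.07,0,-0.01],[-0.03,-0.14,0,-0.02],[-0.04,-0.2,0,-0.03],[-0.04,-0.2,0,-0.03]]'; python3 q.py 1.72
```

```text
time_s: 23.05
ee_pos: [0.4805, 0.1893, 0.0459]
eef_rot: [0.793, -3.026, 0.004]
contact_force: [-2.6, 1.4, 1.8]
width: 0.466
q 1.701 R 0.0806 Ft 2.48 Fr 1.23 j7 1.12 z 0.0459
1.72 [-0.01 -0.15 -0.01] -0.015
```

```bash
python3 -m inch '[[-0.01,-0.07,0,-0.01],[-0.02,-0.14,0,-0.015],[-0.03,-0.18,0,-0.02],[-0.03,-0.18,0,-0.02]]'; python3 q.py
```

```text
time_s: 23.45
ee_pos: [0.4817, 0.1878, 0.0459]
eef_rot: [0.823, -3.017, 0.004]
contact_force: [-3.1, 2.0, 1.4]
width: 0.468
q 1.725 R 0.0806 Ft 3.28 Fr 1.21 j7 1.13 z 0.0459
```

```bash
python3 -m inch '[[-0.01,-0.07,0,-0.01],[-0.02,-0.14,0,-0.015],[-0.03,-0.18,0,-0.02],[-0.03,-0.18,0,-0.02]]'; python3 q.py 1.76
```

```text
time_s: 23.85
ee_pos: [0.4828, 0.1863, 0.0459]
eef_rot: [0.853, -3.009, 0.003]
contact_force: [-3.9, 2.6, 0.7]
width: 0.466
q 1.748 R 0.0807 Ft 4.30 Fr 1.35 j7 1.15 z 0.0459
1.76 [-0.01 -0.09 -0.01] -0.014
```

```bash
python3 -m inch '[[-0.01,-0.05,0,-0.005],[-0.01,-0.1,0,-0.01],[-0.01,-0.1,0,-0.01],[-0.01,-0.1,0,-0.01]]'; python3 q.py; python3 -m inch '[[-0.01,-0.05,0,0]]';python3 q.py
```

```text
time_s: 24.25
ee_pos: [0.4834, 0.1855, 0.0459]
eef_rot: [0.869, -3.004, 0.003]
contact_force: [-4.8, 3.1, 1.2]
width: 0.469
q 1.759 R 0.0807 Ft 5.24 Fr 1.64 j7 1.16 z 0.0459
time_s: 24.35
ee_pos: [0.4835, 0.1853, 0.0459]
eef_rot: [0.869, -3.004, 0.003]
contact_force: [-6.1, 3.6, 2.5]
width: 0.468
q 1.763 R 0.0808 Ft 6.31 Fr 2.33 j7 1.16 z 0.0459
```

```bash
python3 - <<'E'
from plant import r
from h import *
t=knob(1.76)[1]; L=[]
for i in range(6):
    s=r.observe(); L.append([-s["contact_force"][:2]@t, np.linalg.norm(s["contact_force"][:2]),*s["contact_force"]]); r.get_image("wrist")
print(np.round(L,2),np.mean(L,0),s["time_s"])
E
```

```text
[[ 6.3   7.09 -6.13  3.57  2.45]
 [ 4.89  5.57 -4.88  2.68  2.73]
 [ 4.21  5.63 -5.41  1.54  2.07]
 [ 4.21  5.15 -4.77  1.95  2.3 ]
 [ 5.75  6.98 -6.43  2.72  2.06]
 [ 5.18  6.07 -5.46  2.66  1.74]] [ 5.08867919  6.08324915 -5.51426944  2.51992882  2.22346255] 24.6
```

```bash
python3 -m inch '[[-0.01,-0.05,0,-0.004],[-0.01,-0.09,0,-0.008],[-0.01,-0.09,0,-0.008]]'; python3 - <<'E'
from plant import r
from h import *
t=knob(1.77)[1]; L=[]
for i in range(6):
    s=r.observe(); L.append([-s["contact_force"][:2]@t, np.linalg.norm(s["contact_force"][:2]),*s["contact_force"]]); r.get_image("wrist")
print(np.round(L,2)[:,:2].T,np.mean(L,0),s["ee_pos"])
E
```

```text
time_s: 24.95
ee_pos: [0.484, 0.1846, 0.0459]
eef_rot: [0.881, -3.0, 0.003]
contact_force: [-4.5, 3.3, 1.1]
width: 0.473
[[5.25 5.34 4.96 4.97 5.31 4.82]
 [5.59 5.78 5.92 5.31 5.62 5.98]] [ 5.10915517  5.70073937 -4.82957166  2.95139505  1.68730415] [0.48401294 0.18460574 0.04588875]
```

```bash
python3 -m inch '[[-0.01,-0.07,0,-0.005]]'; python3 q.py;  python3 -m inch '[[-0.01,-0.05,0,-0.005]]'; python3 q.py; python3 - <<'E'
from plant import r
from h import *
t=knob(1.77)[1]; L=[]
for i in range(5):
    s=r.observe(); L.append([-s["contact_force"][:2]@t, np.linalg.norm(s["contact_force"][:2]),*s["contact_force"]]); r.get_image("wrist")
print(np.round(L,2)[:,:2].T,np.mean(L,0),s["ee_pos"])
E
```

```text
time_s: 25.35
ee_pos: [0.4843, 0.1843, 0.0459]
eef_rot: [0.889, -2.998, 0.002]
contact_force: [-6.5, 4.1, 1.6]
width: 0.468
q 1.778 R 0.0808 Ft 7.04 Fr 2.14 j7 1.17 z 0.0459
time_s: 25.45
ee_pos: [0.4845, 0.1842, 0.0459]
eef_rot: [0.897, -2.995, 0.002]
contact_force: [-6.0, 3.7, 2.0]
width: 0.466
q 1.781 R 0.0808 Ft 6.40 Fr 2.09 j7 1.18 z 0.0459
[[6.37 6.18 5.94 6.19 6.02]
 [7.07 6.59 6.6  6.78 6.56]] [ 6.13621594  6.71931995 -5.63561824  3.65206459  1.94076855] [0.48447027 0.18414405 0.04587314]
```

```bash
python3 -m inch '[[-0.01,-0.07,0,-0.005],[-0.01,-0.07,0,-0.005]]'; python3 q.py; python3 - <<'E'
from plant import r
from h import *
t=knob(1.78)[1]; L=[]
for i in range(5):
    s=r.observe(); L.append([-s["contact_force"][:2]@t, np.linalg.norm(s["contact_force"][:2]),*s["contact_force"]]); r.get_image("wrist")
print(np.round(L,2)[:,:2].T,np.mean(L,0),s["ee_pos"])
E
```

```text
time_s: 25.9
ee_pos: [0.4848, 0.1838, 0.0459]
eef_rot: [0.905, -2.993, 0.001]
contact_force: [-5.3, 3.5, 1.2]
width: 0.469
q 1.788 R 0.0808 Ft 5.88 Fr 1.55 j7 1.18 z 0.0459
[[5.87 5.84 5.98 5.8  5.15]
 [6.35 6.58 6.62 6.61 5.88]] [ 5.72930169  6.40574998 -5.55014466  3.18770721  1.54227877] [0.48476391 0.18376613 0.04584738]
```

```bash
python3 -m inch '[[-0.01,-0.09,0,-0.005]]'; python3 q.py; python3 -m inch '[[0,-0.07,0,-0.0]]'; python3 q.py;  python3 - <<'E'
from plant import r
from h import *
t=knob(1.79)[1]; L=[]
for i in range(5):
    s=r.observe(); L.append([-s["contact_force"][:2]@t, np.linalg.norm(s["contact_force"][:2]),*s["contact_force"]]); r.get_image("wrist")
print(np.round(L,2)[:,:2].T,np.mean(L,0),s["ee_pos"])
E
```

```text
time_s: 26.25
ee_pos: [0.4851, 0.1834, 0.0459]
eef_rot: [0.913, -2.99, 0.001]
contact_force: [-5.9, 4.1, 0.9]
width: 0.472
q 1.793 R 0.0808 Ft 6.76 Fr 1.63 j7 1.18 z 0.0459
time_s: 26.35
ee_pos: [0.4852, 0.1832, 0.0459]
eef_rot: [0.914, -2.99, -0.0]
contact_force: [-6.0, 4.4, 2.0]
width: 0.471
q 1.796 R 0.0809 Ft 7.00 Fr 1.48 j7 1.19 z 0.0459
[[6.99 6.56 5.98 5.55 5.52]
 [7.42 6.77 6.7  6.19 6.19]] [ 6.12021243  6.65543219 -5.54914125  3.62702945  1.58668629] [0.48525826 0.18313989 0.0458582 ]
```

```bash
python3 -m inch '[[-0.01,-0.1,0,-0.005]]'; python3 q.py; python3 -m inch '[[0,-0.07,0,-0.005]]'; python3 q.py
```

```text
time_s: 26.7
ee_pos: [0.4855, 0.1828, 0.0458]
eef_rot: [0.921, -2.987, -0.001]
contact_force: [-6.9, 4.5, 2.7]
width: 0.469
q 1.803 R 0.0809 Ft 7.66 Fr 2.03 j7 1.19 z 0.0458
time_s: 26.8
ee_pos: [0.4857, 0.1827, 0.0458]
eef_rot: [0.93, -2.984, -0.002]
contact_force: [-5.5, 6.3, 0.9]
width: 0.469
q 1.806 R 0.0809 Ft 8.31 Fr -0.24 j7 1.20 z 0.0458
```

```bash
python3 -m inch '[[0,0.5,0,0],[0,1.1,0,0],[0,1.1,0,0],[0,1.1,0,0]]'; python3 q.py; python3 look.py 14;python3 - <<'E'
from plant import r
import cv2
d=r.get_image("wrist"); cv2.imwrite("pics/w15.png",cv2.resize(d["pixels"][240:440,200:460],None,fx=3,fy=3))
E
```

```text
time_s: 27.2
ee_pos: [0.4796, 0.1917, 0.0459]
eef_rot: [0.93, -2.984, -0.002]
contact_force: [-0.1, -0.2, 0.7]
width: 0.465
q 1.670 R 0.0799 Ft -0.13 Fr 0.18 j7 1.18 z 0.0459
[0.47959812 0.19172218 0.04594128] [  89.4 -113.6] [ 0.04488387 -0.0786705   0.01160428] ('spin', np.float64(-0.954), 'cur_y', np.float64(2.175), 'tilt', array([-0.0153, -0.0037]))
```

View pics/w15.png

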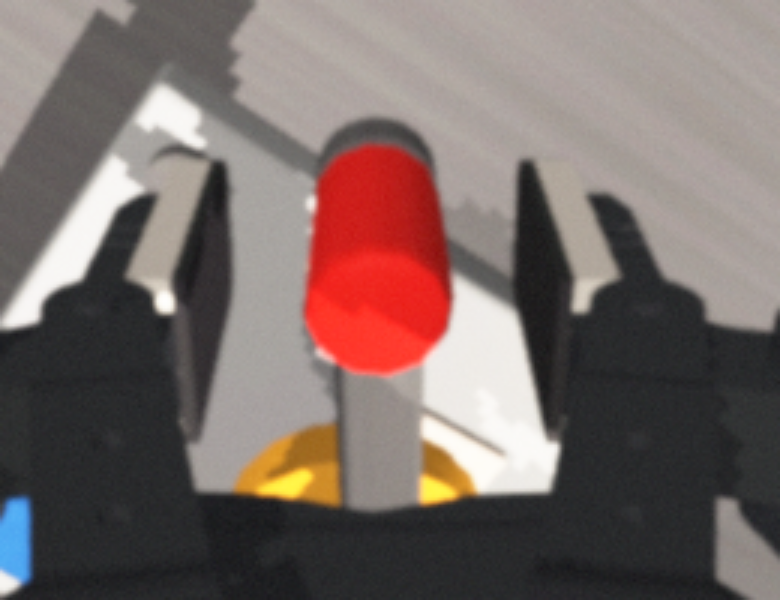

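View pics/s14.png

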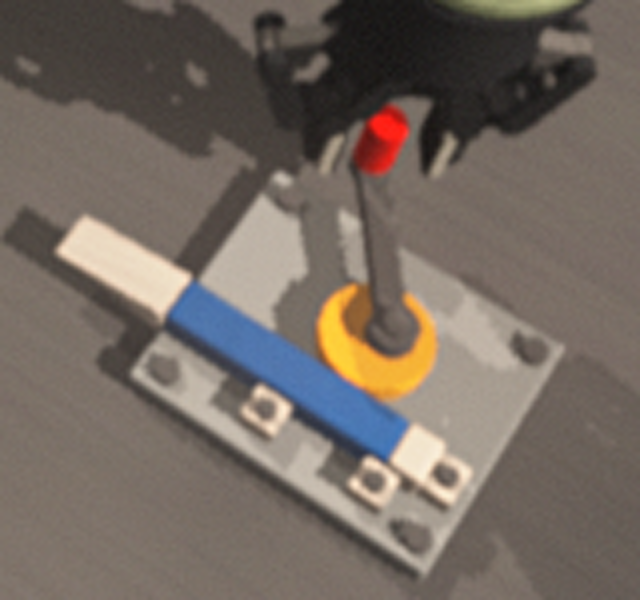

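```bash
python3 -m inch '[[0,0,-2,0],[0,0,-5,0],[0,0,-9,0],[0,0,-12,0],[0,0,-12,0]]'; python3 - <<'E'
from plant import r
from h import *
s=r.observe(); print(shift(s,[.53,.14,.2],.0))
E
```

```text
time_s: 27.85
ee_pos: [0.4828, 0.1923, 0.1692]
eef_rot: [0.93, -2.99, -0.003]
contact_force: [1.0, 0.3, -0.8]
width: 0.465
(array([-0.89, -6.97, -3.12]), 'spin', np.float64(-0.968), 'cur_y', np.float64(2.174), 'tilt', array([-0.0108, -0.0016]))
```

```bash
python3 -m inch '[[-0.9,-7,-3,0.15],[-0.9,-7,-3,0.3],[-0.9,-7,-3,0.45],[-0.9,-7,-3,0.6],[-0.9,-7,-3,0.75]]'; python3 -m inch '[[0,0,0,0.15],[0,0,0,0.3],[0,0,0,0.45],[0,0,0,0.6],[0,0,0,0.75]]';python3 -m inch '[[0,0,0,0.15],[0,0,0,0.3],[0,0,0,0.45],[0,0,0,0.6],[0,0,0,0.7]]'; python3 -m inch '[[0,0,0,0]]'; python3 - <<'E'
from plant import r
from h import *
s=r.observe();p=(s["ee_pos"],s["eef_rot"]); print(s["ee_pos"],shift(s,s["ee_pos"],0)[1:])
d=r.get_image("wrist"); e=r.get_image("top"); f=r.get_image("scene")
cv2.imwrite("pics/w16.png",d["pixels"]); cv2.imwrite("pics/s16.png",f["pixels"]); cv2.imwrite("pics/t16.png",e["pixels"])
cv2.imwrite("pics/w16c.png",cv2.resize(d["pixels"][60:280,200:440],None,fx=2.5,fy=2.5,interpolation=cv2.INTER_CUBIC))
E
```

```text
time_s: 28.35
ee_pos: [0.5302, 0.1393, 0.1983]
eef_rot: [-0.239, -3.121, 0.004]
contact_force: [-0.3, -0.5, 0.0]
width: 0.467
time_s: 28.85
ee_pos: [0.5302, 0.139, 0.1978]
eef_rot: [-1.366, -2.819, 0.012]
contact_force: [-1.0, 0.2, -0.6]
width: 0.467
time_s: 29.35
ee_pos: [0.5301, 0.1387, 0.1974]
eef_rot: [-2.259, -2.174, 0.017]
contact_force: [0.3, 1.2, 0.4]
width: 0.466
time_s: 29.45
ee_pos: [0.53, 0.1386, 0.1969]
eef_rot: [-2.262, -2.172, 0.019]
contact_force: [0.1, 0.0, -0.2]
width: 0.464
[0.52995095 0.13863113 0.1969306 ] ('spin', np.float64(-0.04), 'cur_y', np.float64(-0.04), 'tilt', array([-0.0124, -0.0042]))
```

View pics/w16.png

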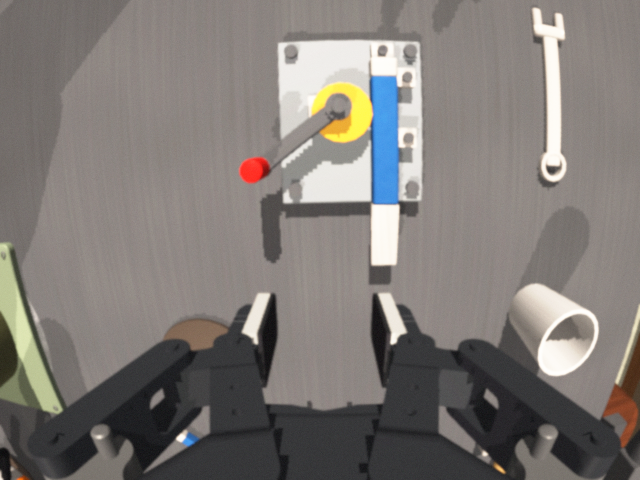

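View pics/w16c.png

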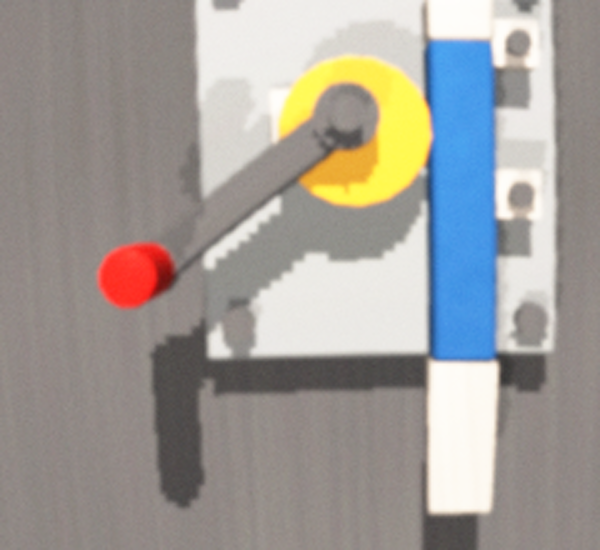

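View pics/s16.png

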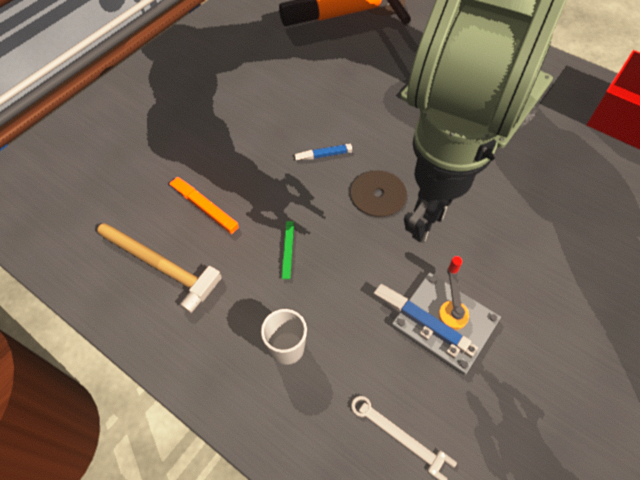

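```bash
python3 - <<'E'
import cv2
i=cv2.imread("pics/w16.png"); cv2.imwrite("pics/w16d.png",cv2.resize(i[30:160,350:430],None,fx=4.5,fy=4.5,interpolation=cv2.INTER_CUBIC))
E
```

```text
(no output)
```

View pics/w16d.png

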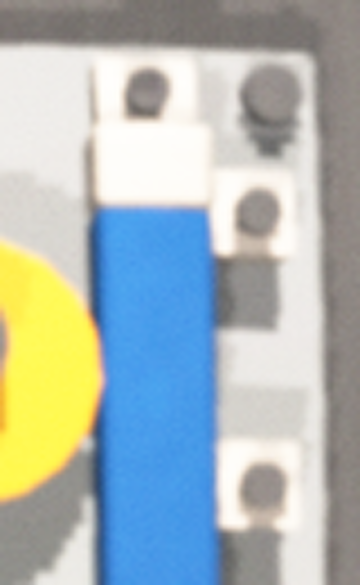

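The head meets the end stop (crop (150,125)), the side lies along both rests (215,210) and (218,485), and the lobe bears on the chisel at (103,375). The robot is clear, so I'm handing in.

```bash
python3 -c "
from plant import r
print(r.hand_in()); print(r.observe()['time_s'])"
```

```text
the job is handed in; nothing more can be done
None
the job is handed in; nothing more can be done
```

The chisel is clamped in the grinding jig and the job is handed in, at about 29.5 s of the 64 s allowed.

**Seating:** I gripped the large blue-shank chisel about 96 mm from its head and set it on the plate. I slid it until the force readings showed contact with the side rests (about 9 N) and the end stop (about 9 N), then let go.

**Clamping:** I pushed the knob round with one finger. The lobe began to bear at a joint angle of about 1.72 rad, and I stopped at about 1.80 rad. I then backed the finger off and lifted clear.

**Last checks:** The final wrist picture shows the head at the end stop, the side along both rests, the tip beyond the open edge and the lobe on the chisel. The other things look to be where they were, and after I backed off the force readings showed only noise.

**What disagreed:**
- **Knob force:** it read about 7 to 8 N while the knob was moving. When I paused earlier in the push it settled to about 5.5 to 6 N, with noise of roughly ±0.7 N. After the last push it read 8.3 N and I let go without letting it settle.
- **Force rise:** the force rose by about 1 N per mm of tool travel rather than the stated 2.
- **Camera difference:** the wrist and top cameras differed by 2 to 3 mm and about 0.02 rad on where the jig lay, so I relied on touch for the final seating.

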